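Tip the rinsed test balls into the tray and hang the basket up to drip

ROBOT

A 7-joint arm with a two-finger parallel gripper is mounted at the origin on the work surface. World frame = base frame: x ahead of the robot, y to its left, z up, the work surface at z = 0. Lengths are in m, angles in degrees, forces in N, time in s.
With the tool pointing down it reaches from about 0.425 to 0.875 m from the base axis. Payload 4.7 kg.
Tool frame: the origin (TCP) lies at the very end of the fingers, on their centre line; the grasp point (between the pads) lies 19 mm behind it; z points along the fingers, x is the direction in which the jaws open and shut, and the axes are right-handed (so a half turn about z gives the same grasp; the last joint's range is limited). The gripper opens to 87 mm and grips with 3 to 60 N. Pads are 19 mm wide; open, the fingers measure 117 mm over their backs; the gripper's body (75 mm by 190 mm) begins 51 mm behind the grasp point.
Start: joints at [-66.629, 18.392, -4.016, 83.108, 1.295, 78.541, -3.26], TCP at [0.249, 0.6, 0.187] pointing down, gripper open.
Joint ranges: [-163.93, 163.93], [-17.29, 119.83], [-79.2, 71.16], [3.27, 140.29], [-89.18, 269.18], [5.43, 117.66], [-154.24, 154.24]. Speed limits (degrees/s): [147.25, 147.25, 180, 180, 180, 180, 180].

INTERFACE

Orientations are given as [roll, pitch, yaw] about the fixed x, y, z axes, in that order (R = Rz(yaw) Ry(pitch) Rx(roll)).
In Python, from cell import sensors, vision, env gives the robot as it stands.
- The arm moves only by the shell command python3 -m inch 'ROWS' [OPENING] [FORCE]. ROWS is a JSON object of lists of equal length, an entry for each row: "dp": the shift along the tool's x, y, z in m, a list of three; "turn": the turn about the tool's z in degrees. A call has 1 to 8 rows; each row shifts and turns the commanded pose from where the row before left it, along the tool's axes as they then stand; what a row does not reach is not made up. A row lasts 1/8 s, in which the tool goes at most 62.5 mm and 10.7 degrees, less where a joint would pass 70% of its speed; a pose out of reach is approached as far as the arm can. A call is refused whole if a number of a shift passes 0.0625 or a number of a turn 10.7, either way. A call with a gripper value outside its range is refused whole. OPENING is the closure, from -1 (fully open) to 1 (shut), set as the call begins (- or left out, the last holds). The fingers move at their own pace and stop on an object; FORCE is the grip in N (left out, the last holds). Time passes only in rows, so rows that do not move let the fingers close. It gives the time, the measured TCP pose, the force and the opening at its end, in the units of the state.
- sensors.get_obs(): the state, without advancing time (a new reading comes with each control period).
- vision.read_camera(name): name is "scene" or "top" or "wrist"; returns the picture (384x512x3 uint8, blue, green, red); there is no depth.
- vision.get_calibration(name): a dict with "K" (3x3 intrinsics, pixels), "k1" (the pictures are not rectified: a ray, as slopes to the right and down, at radius r is drawn at 1 + k1 r^2 times it, then the intrinsics apply), "pose" (4x4, takes a point from camera to world coordinates). Camera axes: x right, y down, z forward; pixel columns grow to the right and rows downward; lengths in m; the calibration is good to about 2 mm. A picture is of the moment at which its call begins: read the wrist's pose just before it. get_calibration takes no time and is no camera call; for the wrist camera it gives the pose at the moment of the call.
- env.sign_off(): hands the job in, once; it reports no verdict.
The state is a dict: "time_s": time; "qpos": joint angles; "joint_velocities": joint speeds; "effort": joint torques, N m; "tool_pos": TCP position; "tool_rot": TCP orientation; "force": force on the tool from outside, world axes, zero at the start; "wrist_torque": the same for the moment, N m; "grip_width": finger opening in m.
Only numpy, scipy, OpenCV 4.12 (cv2) and the standard library are available. Lean on these libraries where they do the work, as an engineer would, in place of code of your own. Each camera call takes 0.05 s, during which the arm holds its last target.

TASK

Pick up the mesh rinse basket by the bar of its handle, carry it over to the steel tray and tip it so that all three test balls roll out through the spout into the tray, from just above the tray and without touching the balls with the gripper or losing one on the bench. Then hang the empty basket up by the eye under its bar on the drip hook and let go. Leave the other things on the bench where they are.

Things in the scene. Friction and masses are not known exactly. Their poses are not given: they have to be found in the camera images.
- basket_bar (a point): Centre of the cross bar of the rinse basket's handle, where the basket is held: flat steel 10 mm thick (x), 140 mm long (y), 20 mm high (z). Axes of the basket: x level towards the spout, y along the bar, z up. The basket's underside is 125 mm below. Two 6 mm struts go from the rim (y = +-37 mm, 80 mm below) out to the bar at y = +-67 mm.
- basket_notch (a point): Middle of the spout's notch in the +x wall, at (52, 0, -111) mm from basket_bar. The basket is steel mesh, open on top, 104 (x) x 76 (y) mm, walls 45 mm high, about 0.25 kg empty, loose on the drain board. The notch is 66 mm wide; a ramp climbs to it at 20 degrees from the inner floor (22 mm ahead of the bar's centre) and on to the lip.
- basket_lip (a point): Middle of the outer edge of the spout's lip, at (68, 0, -105) mm from basket_bar in the basket's axes. Held level, the basket keeps the balls; tilted more than 20 degrees towards the spout they start to roll out over the lip, and at 45 degrees all go.
- basket_eye (a point): Centre of the hanging eye: a closed round wire ring welded under the middle of the bar, 29 mm below the bar's centre, standing in the basket's y-z plane; hole 32 mm across, wire 6 mm thick. Axes as basket_bar. The empty basket hangs nearly level from it.
- tray_in (a point): Centre of the inner floor of the receiving tray: an open steel tray fixed to the bench, outside 160 (x) x 150 (y) x 50 mm high, walls 4 mm, with a black rubber floor 12 mm above the bench. z up.
- hook_saddle (a point): Lowest point of the fixed drip hook, on the axis of its 7 mm wire, 170 mm above the bench. The wire lies in the hook's x-z plane: an upward-open arc of 26 mm radius about a centre 26 mm above this point. Axes: -x from the saddle towards the free tip, +x to the post, z up. Beneath lies a drip plate 140 x 120 mm, 8 mm high.
- hook_tip (a point): Free tip of the drip hook, 75 degrees up the arc, at (-25, 0, +19) mm from the saddle. The basket's eye goes over it from the -x side, the eye's hole facing along the hook's x, and down the arc to the saddle. Either side of the basket may face the post.
- hook_post (a point): Top of the drip hook's upright post, at (115, 0, +26) mm from the saddle; post 16 mm thick, foot 10 mm high. From the far end of the arc the wire runs level to the post 34 mm above the saddle.
- drain_board: Grey ribbed drain board 140 x 120 x 10 mm, fixed, on which the basket stands at first; origin on the bench under its centre.
- ball1_center (a point): Centre of dark steel-coloured test ball 1 of 3 (alike), 30 mm across, 45 g, loose in the basket at first.
- ball2_center (a point): Centre of dark steel-coloured test ball 2 of 3 (alike), 30 mm across, 45 g, loose in the basket at first.
- ball3_center (a point): Centre of dark steel-coloured test ball 3 of 3 (alike), 30 mm across, 45 g, loose in the basket at first.
- load_cell: Bystander: aluminium load cell, a disc 56 mm across and 34 mm high with a 24 mm stub on top, 50 mm high in all; loose, origin at its underside.
- jaw_block: Bystander: steel grip jaw, 45 x 45 mm, 52 mm high; loose, origin at its underside.
- wash_bottle: Bystander: white bottle, 64 mm across, 170 mm high; loose, origin at its underside.
- stop_box: Bystander: yellow box 75 x 70 x 50 mm with a red mushroom button, 76 mm high in all; loose, origin at its underside.
- jog_box: Bystander: black hand control 130 x 70 mm, 34 mm high; loose, origin at its underside.
- spanner: Bystander: steel spanner 180 mm long, lying flat; loose, origin at its underside.
Not all that is in view belongs to the job. Of the things that look like the part that bears basket_bar, the middle-sized one is meant.

How it is judged (in metres and radians):
On the way, in this order (a step that is already met when the one before it is completed fails the run):
1. the basket is lifted off the drain board, at least 50 mm up, with all three balls in it (height (world z) of basket_bar above 0.185 m and x of ball1_center in the frame of basket_bar between -0.055 and 0.055 m and y of ball1_center in the frame of basket_bar between -0.045 and 0.045 m and z of ball1_center in the frame of basket_bar between -0.13 and -0.075 m and x of ball2_center in the frame of basket_bar between -0.055 and 0.055 m and y of ball2_center in the frame of basket_bar between -0.045 and 0.045 m and z of ball2_center in the frame of basket_bar between -0.13 and -0.075 m and x of ball3_center in the frame of basket_bar between -0.055 and 0.055 m and y of ball3_center in the frame of basket_bar between -0.045 and 0.045 m and z of ball3_center in the frame of basket_bar between -0.13 and -0.075 m), for 0.1 s.
2. all three balls are in the tray while the basket is held above the bench (x of ball1_center in the frame of tray_in between -0.076 and 0.076 m and y of ball1_center in the frame of tray_in between -0.071 and 0.071 m and z of ball1_center in the frame of tray_in between 0.005 and 0.035 m and x of ball2_center in the frame of tray_in between -0.076 and 0.076 m and y of ball2_center in the frame of tray_in between -0.071 and 0.071 m and z of ball2_center in the frame of tray_in between 0.005 and 0.035 m and x of ball3_center in the frame of tray_in between -0.076 and 0.076 m and y of ball3_center in the frame of tray_in between -0.071 and 0.071 m and z of ball3_center in the frame of tray_in between 0.005 and 0.035 m and height (world z) of basket_bar above 0.15 m), for 0.2 s.
At the end, for the whole second after the job is handed in: All three balls lie in the tray, and the basket hangs from the drip hook by its eye, the centre of the eye below the saddle and within 24 mm of it, the basket within 0.5 rad of upright, for a second after letting go (x of ball1_center in the frame of tray_in between -0.076 and 0.076 m and y of ball1_center in the frame of tray_in between -0.071 and 0.071 m and z of ball1_center in the frame of tray_in between 0.005 and 0.035 m and x of ball2_center in the frame of tray_in between -0.076 and 0.076 m and y of ball2_center in the frame of tray_in between -0.071 and 0.071 m and z of ball2_center in the frame of tray_in between 0.005 and 0.035 m and x of ball3_center in the frame of tray_in between -0.076 and 0.076 m and y of ball3_center in the frame of tray_in between -0.071 and 0.071 m and z of ball3_center in the frame of tray_in between 0.005 and 0.035 m and distance between basket_eye and hook_saddle below 0.024 m and z of basket_eye in the frame of hook_saddle below 0 m and angle between basket_bar's own z axis and vertical below 0.5 rad); the robot touches nothing.
It fails at once if a ball falls onto the bench (height (world z) of any of ball1_center, ball2_center, ball3_center below 0.02 m).
It fails at once if a ball is dropped from a height (it moves faster than 1.6 m/s, a fall of some 130 mm) (linear speed of any of ball1, ball2, ball3 above 1.6 m/s).
It fails at once if a ball leaves the basket over its rim instead of through the spout (its centre comes above the rim beside the handle) ((z of ball1_center in the frame of basket_bar above -0.068 m and distance between ball1_center and basket_bar below 0.12 m) or (z of ball2_center in the frame of basket_bar above -0.068 m and distance between ball2_center and basket_bar below 0.12 m) or (z of ball3_center in the frame of basket_bar above -0.068 m and distance between ball3_center and basket_bar below 0.12 m)).
It fails at once if the gripper touches a ball (contact force between the fingers and ball1 above 0.3 N or contact force between the fingers and ball2 above 0.3 N or contact force between the fingers and ball3 above 0.3 N).
It fails at once if another thing on the bench is shifted by more than 30 mm (distance of any of load_cell, jaw_block, wash_bottle, stop_box, jog_box, spanner from where it was at the start of the episode above 0.03 m).
It also fails if it takes over 64 s, if anything falls off the work surface, if the arm or the gripper's body presses on something with over 40 N, if the wrist force passes 120 N, or if a joint passes its speed limit or range.

## Working session

There is one attempt and no reset: what is moved stays moved. The work goes in short steps, Python scripts to look and compute and a shell command to move; the robot and the scene stay as the last step left them, time stands still between calls to the robot, and variables do not carry over. Pictures are saved under pics/ and viewed, and the job is handed in when it is done.

```bash
ls -la; mkdir -p pics; python3 - <<'E'
from cell import sensors, vision, env
import cv2
o=sensors.get_obs(); print(o)
for n in ("scene","top","wrist"):
    c=vision.get_calibration(n); print(n,c)
    cv2.imwrite(f"pics/{n}0.png",vision.read_camera(n))
E
```

```text
total 12
drwxr-xr-x  3 agent agent 4096 Dec  6 15:23 .
drwxr-xr-x 23 root  root  4096 Dec  6 15:23 ..
drwxr-xr-x  2 agent agent 4096 Dec  6 15:23 pics
{'time_s': 0.0, 'qpos': array([-66.63112838,  18.43708534,  -4.01391933,  83.1764773 ,
         1.29616187,  78.54137517,  -3.25964834]), 'joint_velocities': array([-0.07033517, -0.00848171, -0.09061976,  0.02626556, -0.07135748,
        0.0085625 ,  0.01651085]), 'effort': array([ 1.02224032e-03, -4.91298151e+01, -4.03768541e-01, -3.12523162e+01,
       -6.40287506e-02,  4.41648276e-02,  2.24713913e-04]), 'tool_pos': array([0.24921399, 0.59963663, 0.18596995]), 'tool_rot': array([1.79992447e+02, 1.09633453e-01, 6.74399592e+01]), 'force': array([-0.12263689, -0.36629752, -0.34040493]), 'wrist_torque': array([-0.00724028,  0.00572136,  0.01332407]), 'grip_width': 0.08728305826547941}
scene {'K': array([[393.81023019,   0.        , 255.04872644],
       [  0.        , 393.81023019, 190.2318893 ],
       [  0.        ,   0.        ,   1.        ]]), 'k1': 0.03920043838424821, 'pose': array([[ 0.50914482,  0.70106662, -0.49927663,  1.01598
[... 482 characters left out ...]
   [-9.99967689e-01,  8.03025815e-03, -3.69746014e-04,
        -3.85292618e-03],
       [-3.93158540e-04, -9.47948097e-02, -9.95496755e-01,
         1.25849437e+00],
       [ 0.00000000e+00,  0.00000000e+00,  0.00000000e+00,
         1.00000000e+00]])}
wrist {'K': array([[296.90547645,   0.        , 251.55065557],
       [  0.        , 296.90547645, 194.27874288],
       [  0.        ,   0.        ,   1.        ]]), 'k1': 0.01858876556713683, 'pose': array([[ 0.38407543,  0.88908325,  0.24903219,  0.1798774 ],
       [ 0.92329995, -0.36931228, -0.10547818,  0.62865662],
       [-0.00180824,  0.27044299, -0.96273429,  0.38441477],
       [ 0.        ,  0.        ,  0.        ,  1.        ]])}
```

View pics/scene0.png

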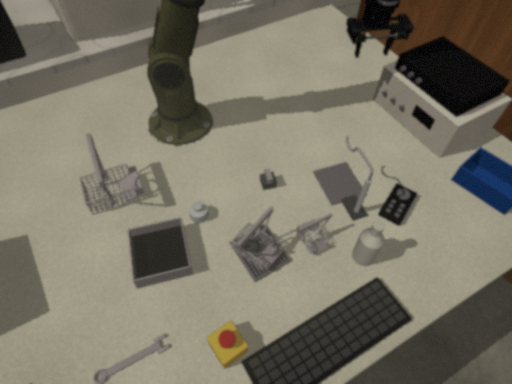

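View pics/top0.png

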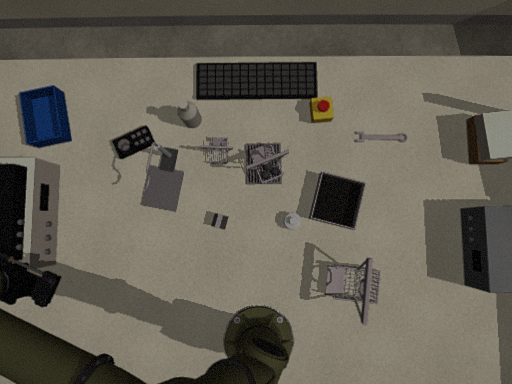

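View pics/wrist0.png

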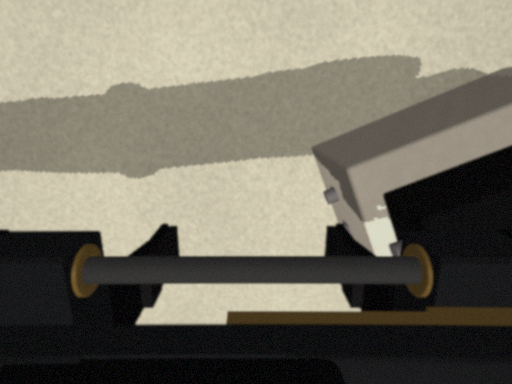

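```bash
python3 - <<'E'
import cv2, numpy as np
t=cv2.imread("pics/top0.png"); s=cv2.imread("pics/scene0.png")
a=cv2.resize(t[120:240,110:380],(800,356),interpolation=cv2.INTER_CUBIC)
b=cv2.resize(s[130:290,120:390],(800,474),interpolation=cv2.INTER_CUBIC)
cv2.imwrite("pics/topc.png",cv2.convertScaleAbs(a,alpha=1.5)); cv2.imwrite("pics/scenec.png",cv2.convertScaleAbs(b,alpha=1.5))
E
```

```text
(no output)
```

View pics/topc.png

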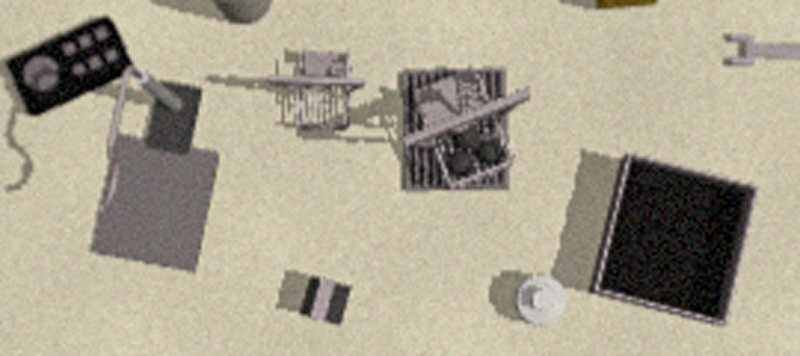

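View pics/scenec.png

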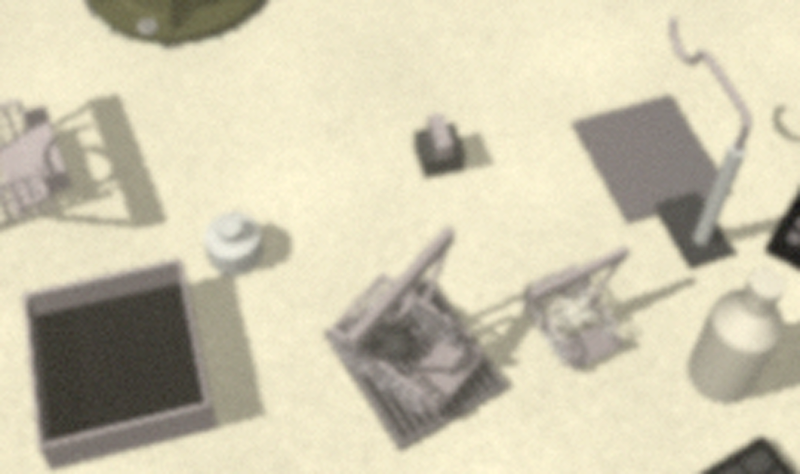

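```bash
cat > h.py <<'E'
import numpy as np, cv2
from scipy.spatial.transform import Rotation as Rn
from cell import sensors, vision, env
def ray(cal,u,v):
    K=cal['K'];p=np.array([(u-K[0,2])/K[0,0],(v-K[1,2])/K[1,1]])
    D=np.array([cal['k1'],0,0,0,0])
    q=cv2.undistortPoints(np.array([[[u,v]]],float),K,D)[0,0]
    T=cal['pose'];d=T[:3,:3]@np.array([q[0],q[1],1.]);return T[:3,3],d/np.linalg.norm(d)
def plane(cal,u,v,z):
    o,d=ray(cal,u,v);return o+d*(z-o[2])/d[2]
def tri(obs):
    A=np.zeros((3,3));b=np.zeros(3);R=[]
    for c,u,v in obs:
        o,d=ray(c,u,v);P=np.eye(3)-np.outer(d,d);A+=P;b+=P@o;R.append((o,d))
    x=np.linalg.solve(A,b)
    return x,[float(np.linalg.norm(np.cross(x-o,d))) for o,d in R]
def proj(cal,p):
    T=cal['pose'];rv=cv2.Rodrigues(T[:3,:3].T)[0];tv=-T[:3,:3].T@T[:3,3]
    return cv2.projectPoints(np.array([p],float),rv,tv,cal['K'],np.array([cal['k1'],0,0,0,0]))[0][0,0]
top=vision.get_calibration('top');scene=vision.get_calibration('scene')
E
python3 - <<'E'
from h import *
tc=lambda u,v:(110+u*270/800,120+v*120/356)
sc=lambda u,v:(120+u*270/800,130+v*160/474)
def T(n,a,b): x,e=tri([(top,*tc(*a)),(scene,*sc(*b))]);print(n,x.round(4),np.round(e,4))
T('barR',(527,94),(340,334)); T('barL',(406,140),(447,236))
T('barRx',(527,94),(447,236)); T('barLx',(406,140),(340,334))
for n,p in (('tray',[(627,156),(755,188),(722,322),(592,292)]),('plate',[(112,138),(218,152),(195,270),(92,252)])):
    for q in p: print(n,plane(top,*tc(*q),.05 if n=='tray' else .008).round(3))
T('traytop',(627,156),(28,295))
T('posttop?',(133,72),(738,148))
E
```

```text
barR [ 0.5978 -0.0984  0.1441] [0.0038 0.0038]
barL [0.5539 0.0301 0.1355] [0.0001 0.0001]
barRx [ 0.5984 -0.0519  0.2589] [0.0401 0.0401]
barLx [ 0.5535 -0.0197  0.0257] [0.056 0.056]
tray [ 0.547 -0.213  0.05 ]
tray [ 0.511 -0.354  0.05 ]
tray [ 0.363 -0.313  0.05 ]
tray [ 0.397 -0.171  0.05 ]
plate [0.579 0.373 0.008]
plate [0.562 0.25  0.008]
plate [0.427 0.275 0.008]
plate [0.448 0.393 0.008]
traytop [ 0.5101 -0.2466  0.2325] [0.0658 0.0658]
posttop? [0.6204 0.3043 0.1613] [0.003 0.003]
```

The three lookalikes in the top view are the small basket at (217,150), the middle one at (265,163) on the ribbed board with dark balls in it, and the large one at (350,280). I choose the middle one: the crop shows the board, the balls and a ramp on the far side. The bar triangulates to about (0.576,-0.034,0.14) with a length of 0.136 m, which fits. The interface gives no tool tilt, so I plan to use the tray wall as a hinge under the lip and swing the bar forward in a light grip.

```bash
python3 -m inch '{"dp":[[0,0,-0.06],[0,0,-0.06],[-0.04,0.047,0],[-0.04,0.047,0],[-0.04,0.047,0],[-0.04,0.047,0],[-0.04,0.047,0],[-0.04,0.047,0]],"turn":[0,0,0,0,0,0,0,0]}' -1 20
```

```text
time_s: 1.15
tool_pos: [0.4183, 0.2684, 0.307]
tool_rot: [180.0, -0.0, 67.4]
force: [0.7, 0.2, 0.2]
grip_width: 0.087
```

```bash
python3 - <<'E'
from h import *
c=vision.get_calibration('wrist'); im=vision.read_camera('wrist'); cv2.imwrite('pics/w1.png',im); np.save('w1.npy',c['pose']); print(c['pose'][:3,3], c['pose'][:3,2])
cv2.imwrite('pics/w1b.png',cv2.convertScaleAbs(cv2.resize(im,(800,600)),alpha=1.4))
E
```

```text
[0.34881811 0.29694098 0.50531929] [ 0.24974904 -0.10363265 -0.96274903]
```

View pics/w1b.png

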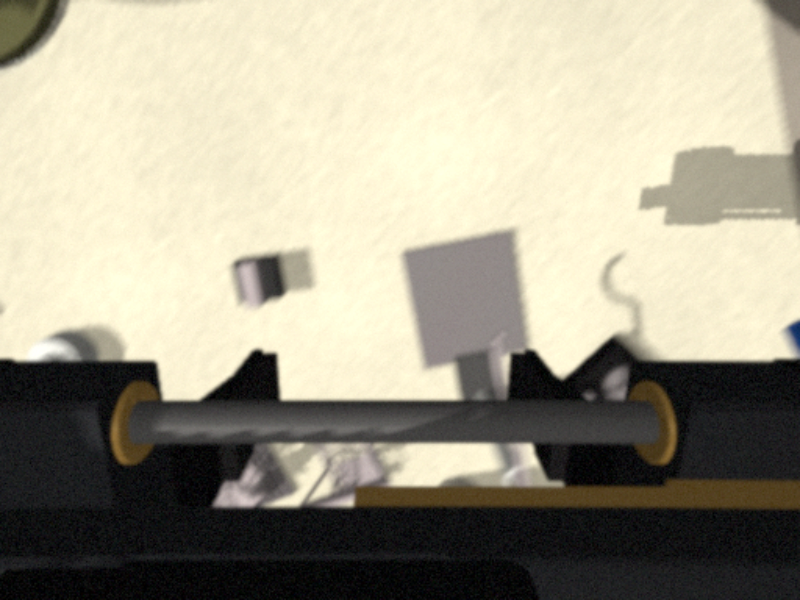

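Wrist view w1 shows the drip plate at (465,300), with the hook half hidden by the finger at (500,350). I'll move along tool +y to uncover the hook.

```bash
python3 -m inch '{"dp":[[0,0.06,-0.03],[0,0.06,-0.03],[0,0.04,0]],"turn":[0,0,0]}'; python3 - <<'E'
from h import *
c=vision.get_calibration('wrist'); im=vision.read_camera('wrist'); cv2.imwrite('pics/w2.png',im); np.save('w2.npy',c['pose']); print(c['pose'][:3,3], c['pose'][:3,2])
cv2.imwrite('pics/w2b.png',cv2.convertScaleAbs(cv2.resize(im[:300],(800,469)),alpha=1.4))
E
```

```text
time_s: 1.58
tool_pos: [0.5606, 0.2111, 0.3652]
tool_rot: [179.8, -0.1, 67.3]
force: [1.2, 1.8, -0.3]
grip_width: 0.0873
[0.4903658  0.23960345 0.56330372] [ 0.253269   -0.10331954 -0.96186272]
```

View pics/w2b.png

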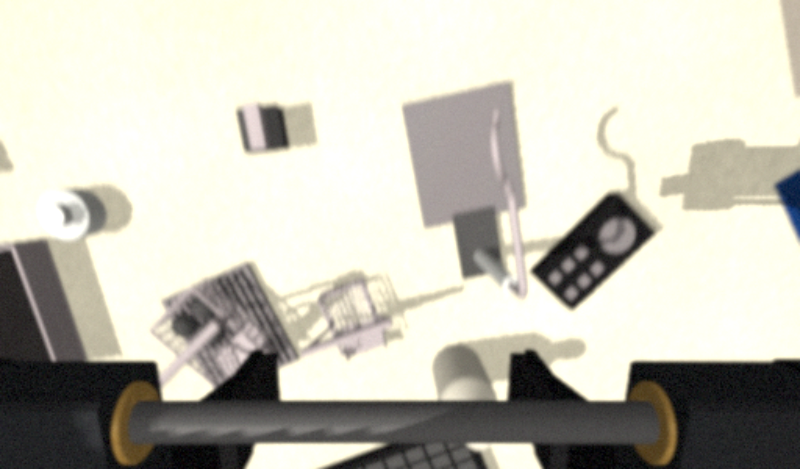

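Wrist view w2 shows the hook tip at (494,112), the post's top bend at (522,293), the target basket at (215,330) and the load cell at (65,212). Next I turn and move past the basket so the camera sees it.

```bash
python3 -m inch '{"dp":[[0,0,0],[0,0,0],[0,0,0],[0,0,0],[0,0,0],[-0.01,0.06,0],[-0.01,0.06,0],[-0.01,0.06,0]],"turn":[9.7,9.7,9.7,9.7,9.6,0,0,0]}'; python3 -m inch '{"dp":[[-0.01,0.06,0],[-0.01,0.06,0],[-0.01,0.05,0],[0,0,0]],"turn":[0,0,0,0]}'; python3 - <<'E'
from h import *
c=vision.get_calibration('wrist'); im=vision.read_camera('wrist'); cv2.imwrite('pics/w3.png',im); np.save('w3.npy',c['pose']); print(c['pose'][:3,3], c['pose'][:3,2])
cv2.imwrite('pics/w3b.png',cv2.convertScaleAbs(cv2.resize(im[:300],(800,469)),alpha=1.4))
E
```

```text
time_s: 2.62
tool_pos: [0.5881, 0.0311, 0.3626]
tool_rot: [-180.0, 0.0, 19.1]
force: [-0.0, 0.7, -0.8]
grip_width: 0.0871
time_s: 3.12
tool_pos: [0.6141, -0.144, 0.3622]
tool_rot: [179.9, 0.1, 18.5]
force: [0.5, 0.5, 0.7]
grip_width: 0.0869
[ 0.58980691 -0.07310399  0.56045483] [ 0.08408244 -0.25908907 -0.96218657]
```

View pics/w3b.png

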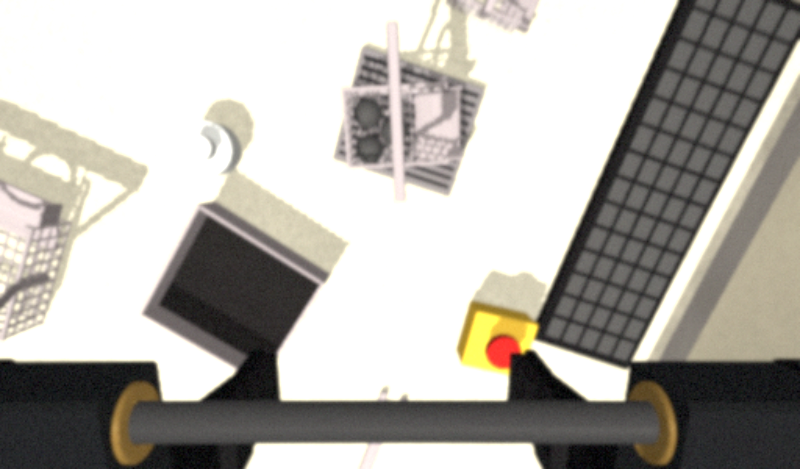

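```bash
python3 - <<'E'
from h import *
a=cv2.imread('pics/w3.png')[5:135,205:320]; a=cv2.resize(a,(690,780)[::1],interpolation=cv2.INTER_CUBIC); cv2.imwrite('pics/w3c.png',cv2.resize(a,None,fx=.76,fy=.76))
b=cv2.imread('pics/w2.png')[55:200,290:350]; c=cv2.imread('pics/top0.png')[135:220,125:195]; d=cv2.imread('pics/scene0.png')[130:225,330:400]
f=lambda q,s:cv2.convertScaleAbs(cv2.resize(q,None,fx=s,fy=s,interpolation=cv2.INTER_CUBIC),alpha=1.3)
b=f(b,4);c=f(c,4);d=f(d,4)
W=np.zeros((590,800,3),np.uint8)
W[:580,:240]=b;W[:340,245:525]=c;W[:380,525:800]=d[:, :275]
cv2.imwrite('pics/hookc.png',W)
E
```

```text
(no output)
```

View pics/w3c.png

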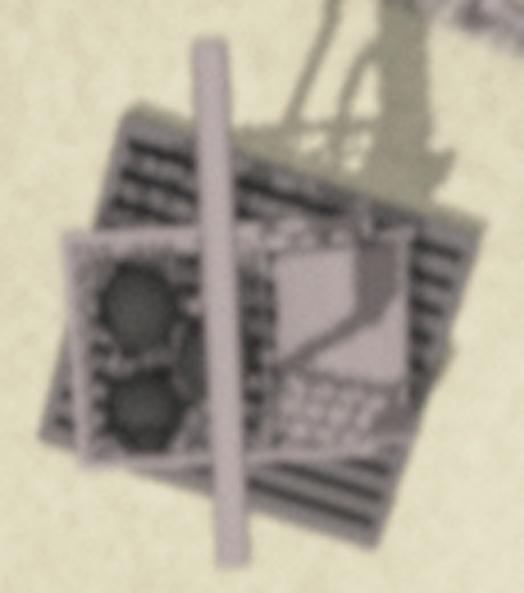

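View pics/hookc.png

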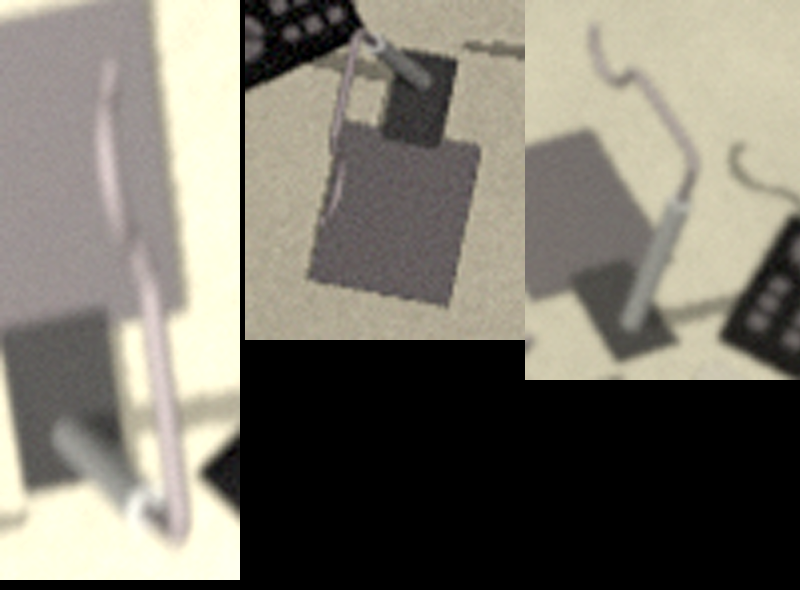

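```bash
python3 - <<'E'
from h import *
K=vision.get_calibration('wrist')
def W(n): d=dict(K); d['pose']=np.load(n+'.npy'); return d
w2,w3=W('w2'),W('w3')
f3=lambda u,v:(205+(u+.5)/4.56-.5,5+(v+.5)/4.56-.5)
f2=lambda u,v:(290+(u+.5)/4-.5,55+(v+.5)/4-.5)
ft=lambda u,v:(125+(u-245+.5)/4-.5,135+(v+.5)/4-.5)
fs=lambda u,v:(330+(u-525+.5)/4-.5,130+(v+.5)/4-.5)
ct=lambda u,v:(110+(u+.5)*270/800-.5,120+(v+.5)*120/356-.5)
cs=lambda u,v:(120+(u+.5)*270/800-.5,130+(v+.5)*160/474-.5)
def P(n,*o): x,e=tri(o); print(n,x.round(4),np.round(e,4)); return x
a=P('barL w3 top',(w3,*f3(210,40)),(top,*ct(406,140)))
b=P('barR w3 top',(w3,*f3(233,566)),(top,*ct(527,94)))
P('barL w3 sc',(w3,*f3(210,40)),(scene,*cs(447,236)))
P('barR w3 sc',(w3,*f3(233,566)),(scene,*cs(340,334)))
P('barL all',(w3,*f3(210,40)),(top,*ct(406,140)),(scene,*cs(447,236)))
P('barR all',(w3,*f3(233,566)),(top,*ct(527,94)),(scene,*cs(340,334)))
for z in (.135,.145):
    l=plane(w3,*f3(210,40),z);r=plane(w3,*f3(233,566),z);d=l-r
    print(z,((l+r)/2).round(4),np.linalg.norm(d).round(4),'yaw x',np.degrees(np.arctan2(-d[0],d[1])))
t=P('tip',(w2,*f2(110,65)),(top,*ft(330,215)),(scene,*fs(595,28)))
P('tip ws',(w2,*f2(110,65)),(scene,*fs(595,28)))
c=P('corner',(w2,*f2(178,540)),(top,*ft(358,38)),(scene,*fs(695,163)))
P('corner ws',(w2,*f2(178,540)),(scene,*fs(695,163)))
for nm,z in (('tip',.189),('corner',.204)):
    q=f2(110,65) if nm=='tip' else f2(178,540)
    s=fs(595,28) if nm=='tip' else fs(695,163)
    u=ft(330,215) if nm=='tip' else ft(358,38)
    print(nm,plane(w2,*q,z).round(4),plane(scene,*s,z).round(4),plane(top,*u,z).round(4))
E
```

```text
barL w3 top [0.5522 0.0311 0.1563] [0.0007 0.0007]
barR w3 top [ 0.6023 -0.095   0.1343] [0.0003 0.0003]
barL w3 sc [0.5493 0.0357 0.1286] [0.0031 0.0031]
barR w3 sc [ 0.5995 -0.0989  0.1484] [0.0049 0.0049]
barL all [0.553  0.032  0.1387] [0.0045 0.0017 0.0033]
barR all [ 0.5994 -0.0971  0.1465] [0.0035 0.0034 0.0065]
0.135 [ 0.5765 -0.0291  0.135 ] 0.1422 yaw x 21.276218344792404
0.145 [ 0.5768 -0.0301  0.145 ] 0.1388 yaw x 21.276218344792404
tip [0.4832 0.3243 0.1943] [0.0036 0.0036 0.0009]
tip ws [0.4806 0.3281 0.1897] [0.0005 0.0005]
corner [0.617  0.3001 0.202 ] [0.0031 0.0037 0.0008]
corner ws [0.6191 0.2984 0.2041] [0.0003 0.0003]
tip [0.4802 0.3279 0.189 ] [0.4804 0.3291 0.189 ] [0.4858 0.3229 0.189 ]
corner [0.6193 0.2987 0.204 ] [0.6189 0.2982 0.204 ] [0.613  0.3008 0.204 ]
```

```bash
python3 -m inch '{"dp":[[0,-0.03,0.05],[0,-0.03,0.05],[0,0,0]],"turn":[-1,0,0]}'; python3 - <<'E'
from h import *
c=vision.get_calibration('wrist'); im=vision.read_camera('wrist'); cv2.imwrite('pics/w4.png',im); np.save('w4.npy',c['pose']); print(c['pose'][:3,3], c['pose'][:3,2])
cv2.imwrite('pics/w4b.png',cv2.convertScaleAbs(cv2.resize(im[:300],(800,469)),alpha=1.2))
E
```

```text
time_s: 3.55
tool_pos: [0.5912, -0.0747, 0.2569]
tool_rot: [-179.6, 0.5, 20.5]
force: [0.3, 0.3, 1.4]
grip_width: 0.0871
[ 0.56642096 -0.0059939   0.45580337] [ 0.08360984 -0.24952361 -0.96475249]
```

View pics/w4b.png

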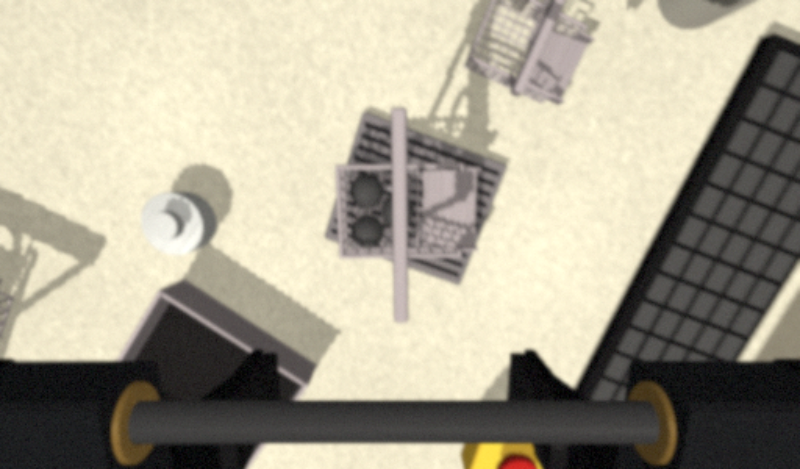

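```bash
python3 - <<'E'
from h import *
K=vision.get_calibration('wrist')
def W(n): d=dict(K); d['pose']=np.load(n+'.npy'); return d
w3,w4=W('w3'),W('w4')
im=cv2.imread('pics/w4.png').astype(int)
# bar mask: columns near 256, bright purple-grey; measure edges per row
f=lambda u,v:((u+.5)/1.5625-.5,(v+.5)/1.5625-.5)
f3=lambda u,v:(205+(u+.5)/4.56-.5,5+(v+.5)/4.56-.5)
L=f(399,108);R=f(400.5,320)
for n,a,b in (('L',L,f3(210,40)),('R',R,f3(233,566))):
    x,e=tri([(w4,*a),(w3,*b)]);print(n,x.round(4),np.round(e,4))
for z in (.135,.14,.145):
    l=plane(w4,*L,z);r=plane(w4,*R,z);d=l-r
    print(z,((l+r)/2).round(4),np.linalg.norm(d).round(4),'yaw',np.degrees(np.arctan2(-d[0],d[1])))
print('cell',plane(w4,*f(172,225),.05),'size',np.linalg.norm(plane(w4,*f(143,222),.034)-plane(w4,*f(207,222),.034)))
o=sensors.get_obs();print(o['tool_pos'],o['tool_rot'])
E
```

```text
L [0.553  0.0312 0.1582] [0.0002 0.0002]
R [ 0.6018 -0.0947  0.1482] [0. 0.]
0.135 [ 0.5777 -0.0322  0.135 ] 0.1422 yaw 21.11845535556155
0.14 [ 0.5775 -0.0318  0.14  ] 0.14 yaw 21.11845535556155
0.145 [ 0.5774 -0.0313  0.145 ] 0.1378 yaw 21.118455355561554
cell [ 0.3973249  -0.11222304  0.05      ] size 0.057349777308698724
[ 0.59389713 -0.07755965  0.26079309] [-179.81736005    0.20098712   20.36811949]
```

The bar centre from two wrist views is (0.5775,-0.0315). The length is 0.140, the yaw 21° and the top face about 0.148 high, which agrees with the text (0.145). Approaching with the TCP 10 mm below the bar centre.

```bash
python3 -m inch '{"dp":[[0.001,-0.049,0],[0,0,0.04],[0,0,0.05],[0,0,0],[0,0,0]],"turn":[-0.7,0,0,0,0]}'
```

```text
time_s: 4.22
tool_pos: [0.5817, -0.0357, 0.1761]
tool_rot: [179.9, -0.2, 20.7]
force: [0.3, 0.6, 0.7]
grip_width: 0.0872
```

```bash
python3 -m inch '{"dp":[[-0.0024,-0.0054,0.02],[0,0,0.031],[0,0,0]],"turn":[-0.4,0,0]}'; python3 -m inch '{"dp":[[0,0,0],[0,0,0],[0,0,0],[0,0,0],[0,0,0],[0,0,0]],"turn":[0,0,0,0,0,0]}' 1 25
```

```text
time_s: 4.6
tool_pos: [0.5757, -0.0312, 0.1228]
tool_rot: [180.0, -0.0, 21.1]
force: [-0.4, 0.1, 0.5]
grip_width: 0.0873
time_s: 5.35
tool_pos: [0.5753, -0.0311, 0.1219]
tool_rot: [-180.0, 0.0, 21.1]
force: [-0.5, 0.2, -0.4]
grip_width: 0.0349
```

```bash
python3 -m inch '{"dp":[[0,0,0],[0,0,0],[0,0,0],[0,0,0],[0,0,0],[0,0,0]],"turn":[0,0,0,0,0,0]}' ; python3 - <<'E'
from h import *
for n in('wrist','scene'):
    im=vision.read_camera(n); cv2.imwrite(f'pics/g_{n}.png',im)
E
```

```text
time_s: 6.1
tool_pos: [0.5753, -0.0311, 0.122]
tool_rot: [-180.0, -0.0, 21.1]
force: [-0.0, -0.5, 0.2]
grip_width: 0.0003
```

```bash
python3 - <<'E'
from h import *
a=cv2.imread('pics/g_wrist.png'); b=cv2.imread('pics/g_scene.png')
cv2.imwrite('pics/g1.png',cv2.convertScaleAbs(cv2.resize(a,(800,600)),alpha=1.3))
cv2.imwrite('pics/g2.png',cv2.convertScaleAbs(cv2.resize(b[150:290,180:360],(800,600),interpolation=cv2.INTER_CUBIC),alpha=1.3))
E
```

```text
(no output)
```

View pics/g1.png

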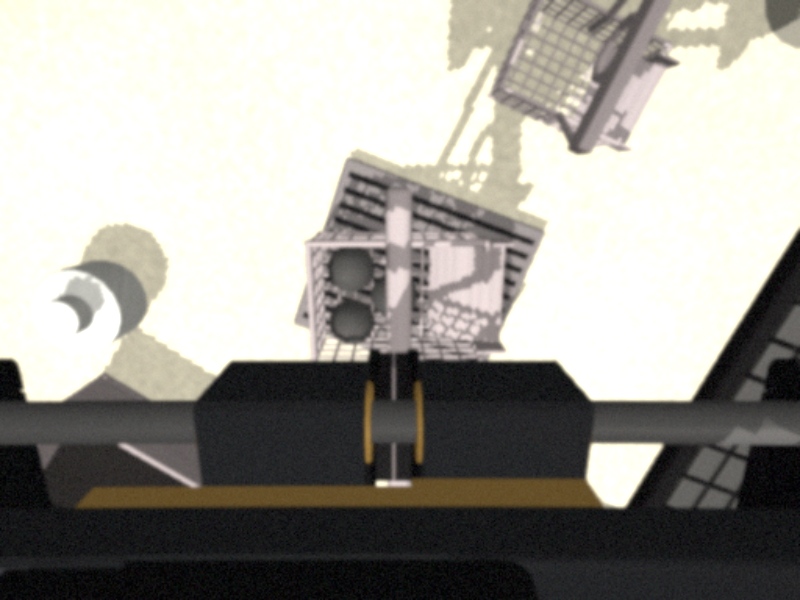

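View pics/g2.png

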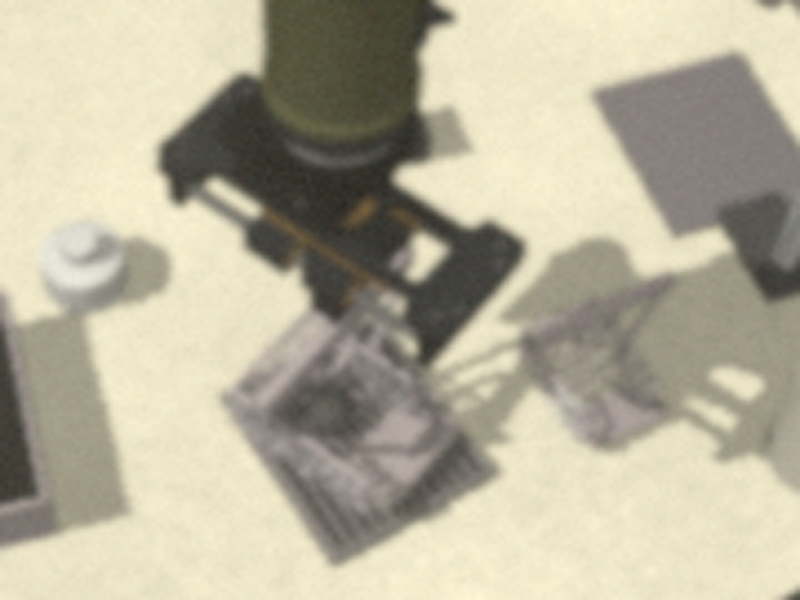

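```bash
python3 - <<'E'
from h import *
o=sensors.get_obs();p=o['tool_pos'];print(p)
w=vision.get_calibration('wrist')
for z in (p[2],.135,.16,.2):
    q=np.array([p[0],p[1],z]); print(z,(proj(w,q)*1.5625).round(1),((proj(scene,q)-[180,150])*4.44).round(0),(proj(top,q)).round(1))
for q in ([.553,.032,.145],[.602,-.0955,.145],[.5775,-.0315,.145],[.5775,-.0315,.125]): print(q,(proj(w,q)*1.5625).round(1),((proj(scene,q)-[180,150])*4.44).round(0))
cv2.imwrite('pics/g_top.png',vision.read_camera('top'))
im=vision.read_camera('scene')[190:250,225:300]
cv2.imwrite('pics/g3.png',cv2.convertScaleAbs(cv2.resize(im,(750,600),interpolation=cv2.INTER_CUBIC),alpha=1.3))
E
```

```text
[ 0.5753367  -0.03112133  0.12198155]
0.1219815548191833 [395.3 343.6] [333. 348.] [266.9 160.9]
0.135 [395.5 354.3] [333. 337.] [267.  160.2]
0.16 [395.8 379.3] [334. 314.] [267.2 158.7]
0.2 [396.6 437.8] [335. 276.] [267.5 156.2]
[0.553, 0.032, 0.145] [401.  194.8] [406. 254.]
[0.602, -0.0955, 0.145] [399.1 508.6] [258. 414.]
[0.5775, -0.0315, 0.145] [400.2 366.1] [335. 331.]
[0.5775, -0.0315, 0.125] [399.5 348.3] [334. 349.]
```

View pics/g3.png

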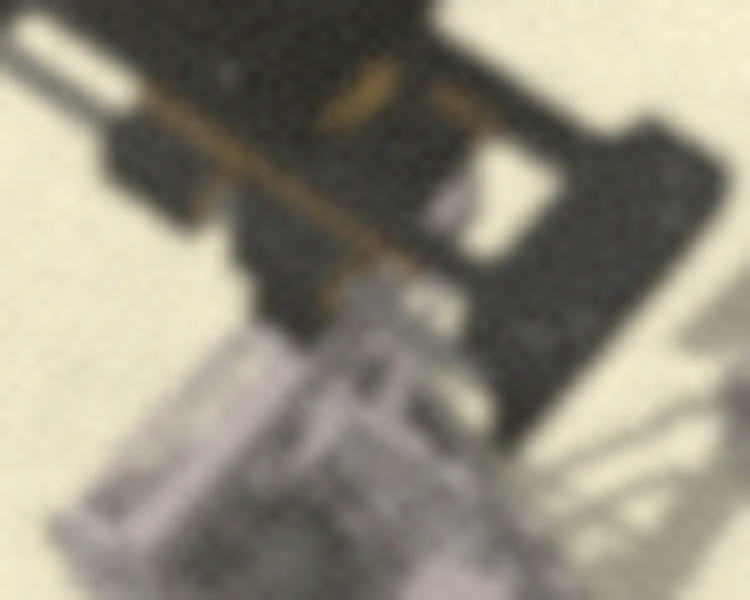

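```bash
python3 - <<'E'
from h import *
a=cv2.imread('pics/g_wrist.png')[200:320,200:310]; cv2.imwrite('pics/g4.png',cv2.convertScaleAbs(cv2.resize(a,(550,600),interpolation=cv2.INTER_CUBIC),alpha=2))
t=cv2.imread('pics/g_top.png')[125:200,215:320]; cv2.imwrite('pics/g5.png',cv2.convertScaleAbs(cv2.resize(t,(800,571),interpolation=cv2.INTER_CUBIC),alpha=1.6))
E
```

```text
(no output)
```

View pics/g4.png

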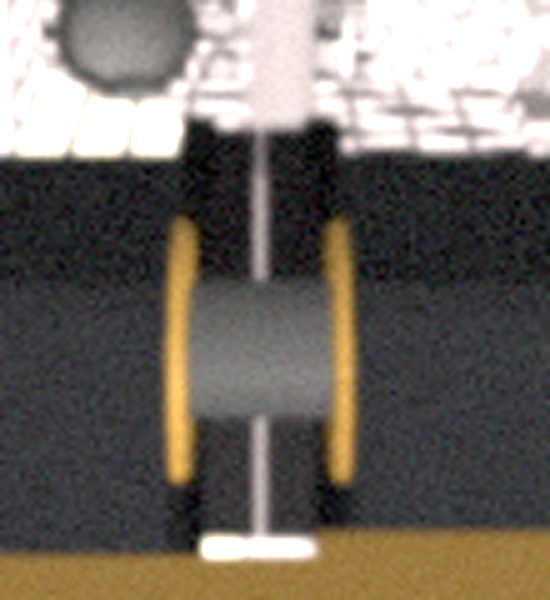

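View pics/g5.png

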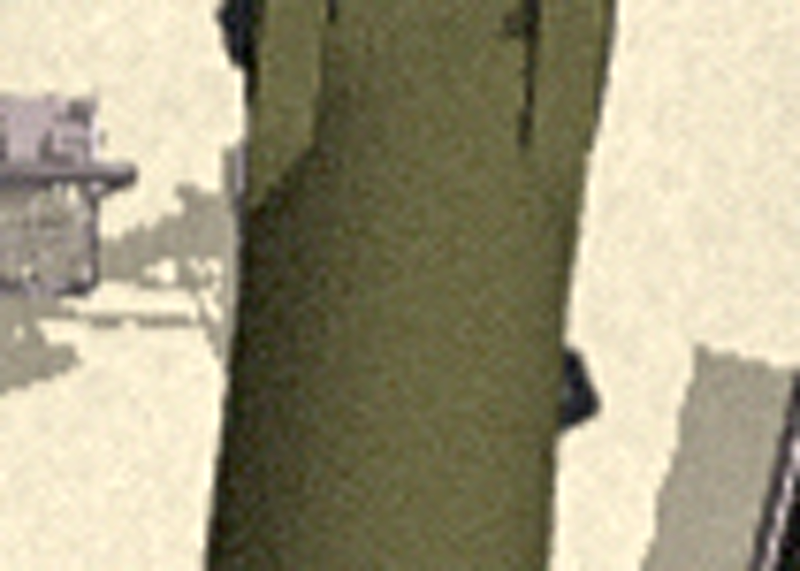

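```bash
python3 - <<'E'
import cv2,numpy as np
a=cv2.imread('pics/scene0.png')[190:290,215:305];b=cv2.imread('pics/g_scene.png')[190:290,215:305]
f=lambda q:cv2.convertScaleAbs(cv2.resize(q,None,fx=4.4,fy=4.4,interpolation=cv2.INTER_CUBIC),alpha=1.3)
cv2.imwrite('pics/cmp.png',np.hstack([f(a),f(b)]))
E
```

```text
(no output)
```

View pics/cmp.png

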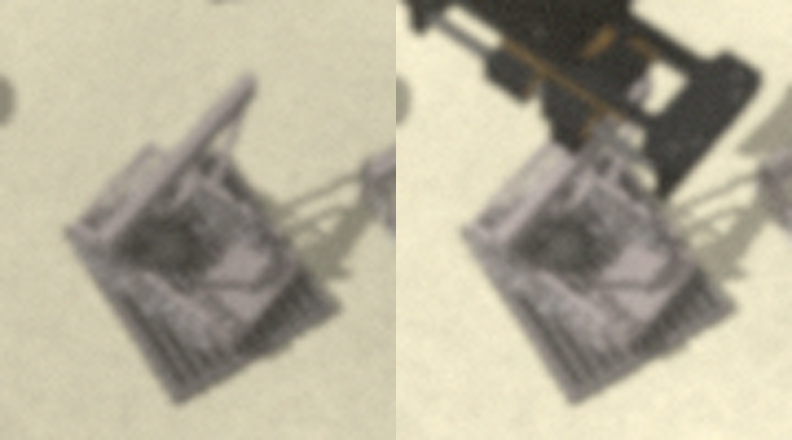

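The scene comparison shows the basket unmoved and the closed fingertips ending above the bar at about (575,145) in the crop, with the bar centre at (572,155). So the fingers closed over the top of the bar. I'll open, go lower and look.

```bash
python3 -m inch '{"dp":[[0,0,0],[0,0,0],[0,0,0],[0,0,0],[0,0,0],[0,0,0.01]],"turn":[0,0,0,0,0,0]}' -1 25; python3 - <<'E'
from h import *
o=sensors.get_obs();p=o['tool_pos'];print(p,o['qpos'])
im=vision.read_camera('scene');cv2.imwrite('pics/g6r.png',im)
im=im[170:250,215:315]
cv2.imwrite('pics/g6.png',cv2.convertScaleAbs(cv2.resize(im,(750,600),interpolation=cv2.INTER_CUBIC),alpha=1.6))
R=Rn.from_euler('xyz',o['tool_rot'],degrees=True).as_matrix()
for s in(-.0435,.0435): print(proj(scene,p+R[:,0]*s),(proj(scene,p+R[:,0]*s)-[215,170])*7.5)
E
```

```text
time_s: 7.05
tool_pos: [0.5761, -0.0311, 0.1123]
tool_rot: [180.0, -0.1, 21.1]
force: [-0.1, 0.4, -1.2]
grip_width: 0.0527
[ 0.57607583 -0.03114182  0.11233985] [-26.19832353  13.14250646  30.62435064 100.49744459  -7.18838997
  68.19098073  27.57587224]
[242.22293142 221.63849145] [204.17198567 387.2886859 ]
[268.38658676 239.74258363] [400.3994007 523.0693772]
```

View pics/g6.png

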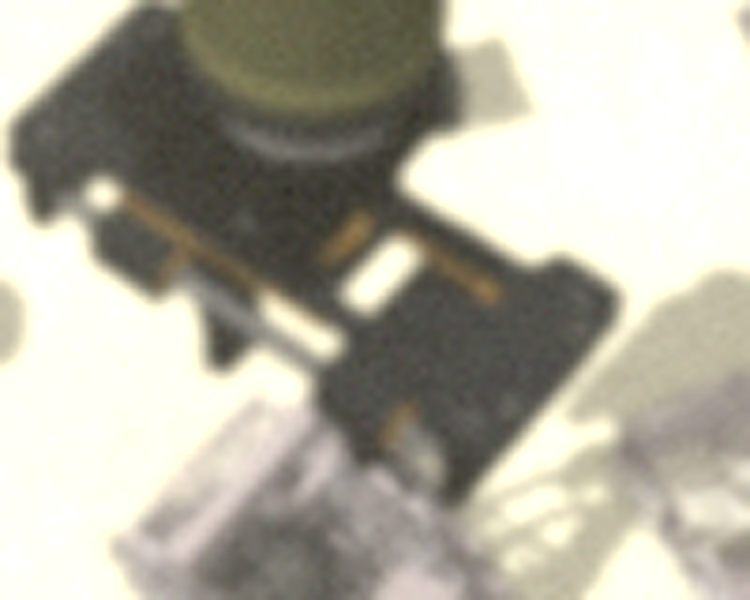

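The fingers aren't fully open yet (52.7 mm). The tips sit about 5 px (roughly 25 mm) higher in the scene than the reported TCP predicts. I'll descend carefully, watching the force.

```bash
python3 -m inch '{"dp":[[0,0,0],[0,0,0],[0,0,0],[0,0,0.005],[0,0,0.005],[0,0,0.005],[0,0,0]],"turn":[0,0,0,0,0,0,0]}' -1 25; python3 - <<'E'
from h import *
o=sensors.get_obs();p=o['tool_pos'];print(p,o['force'])
im=vision.read_camera('scene');cv2.imwrite('pics/g7r.png',im)
im=im[170:250,215:315]
a=cv2.convertScaleAbs(cv2.resize(im,(500,400),interpolation=cv2.INTER_CUBIC),alpha=1.6)
w=cv2.resize(vision.read_camera('wrist')[150:350,100:400],(600,400));
cv2.imwrite('pics/g7.png',np.vstack([cv2.copyMakeBorder(a,0,0,0,100,0),w])[:800])
R=Rn.from_euler('xyz',o['tool_rot'],degrees=True).as_matrix()
c=vision.get_calibration('wrist')
for s in(-.0435,.0435): print((proj(scene,p+R[:,0]*s)-[215,170])*5,(proj(c,p+R[:,0]*s)-[100,150])*2+[0,400])
E
```

```text
time_s: 7.98
tool_pos: [0.5748, -0.0311, 0.0963]
tool_rot: [-180.0, 0.1, 21.1]
force: [-0.5, 0.0, -0.0]
grip_width: 0.0869
[ 0.5748342  -0.03114173  0.09628303] [-0.51898087  0.01900621 -0.03416608]
[135.35892865 271.95761859] [182.57438607 538.78566379]
[264.40590179 361.96785614] [426.84247355 538.60787279]
```

View pics/g7.png

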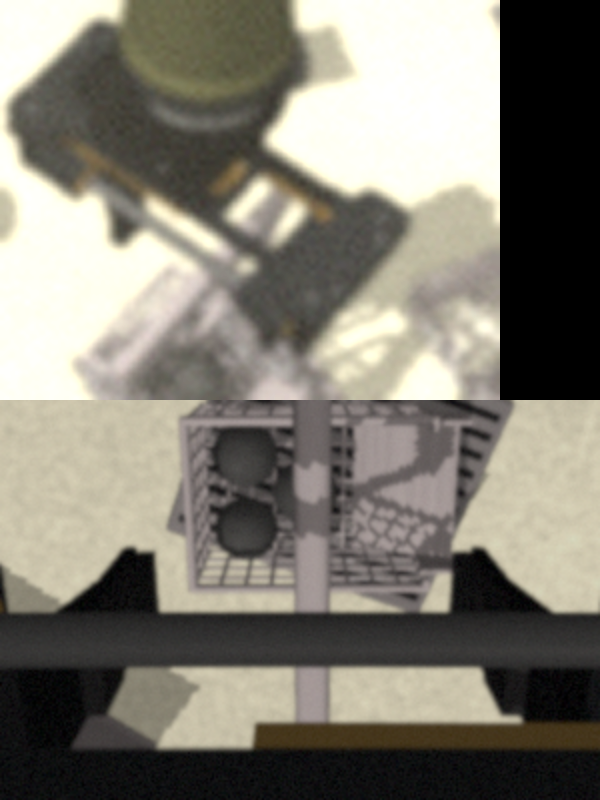

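```bash
python3 -m inch '{"dp":[[0,0,0],[0,0,0],[0,0,0],[0,0,0],[0,0,0],[0,0,0],[0,0,0],[0,0,0]],"turn":[0,0,0,0,0,0,0,0]}' 1 25;python3 -m inch '{"dp":[[0,0,0],[0,0,0]],"turn":[0,0]}'; python3 - <<'E'
from h import *
im=vision.read_camera('scene')[170:250,215:315]
a=cv2.convertScaleAbs(cv2.resize(im,(750,600),interpolation=cv2.INTER_CUBIC),alpha=1.6)
cv2.imwrite('pics/g8.png',a)
E
```

```text
time_s: 9.07
tool_pos: [0.5753, -0.0311, 0.097]
tool_rot: [-180.0, -0.0, 21.1]
force: [0.5, -0.5, 0.5]
grip_width: 0.015
time_s: 9.32
tool_pos: [0.5755, -0.0309, 0.0969]
tool_rot: [-180.0, -0.0, 21.1]
force: [1.1, 0.4, -0.2]
grip_width: 0.0096
```

View pics/g8.png

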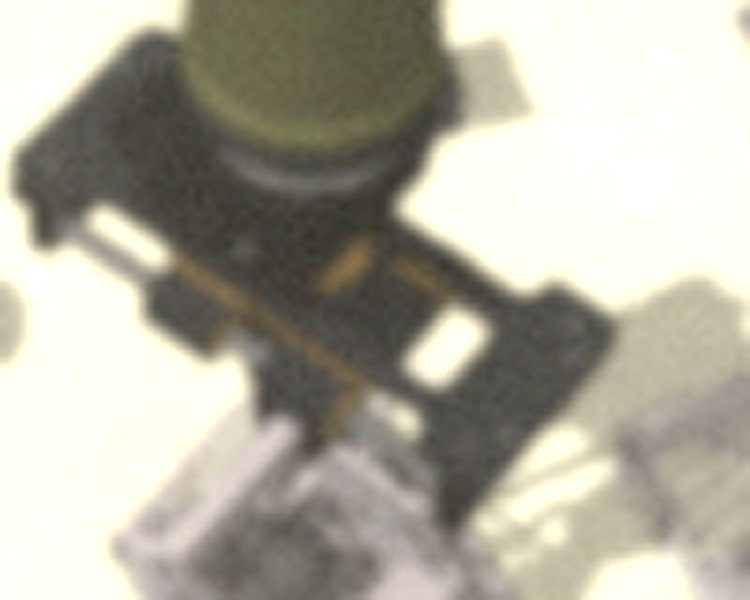

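Grip width is 9.6 mm, matching the 10 mm bar, so it is gripped. Bar z is about tool z + 0.038. Lifting now.

```bash
python3 -m inch '{"dp":[[0,0,0],[0,0,-0.015],[0,0,-0.03],[0,0,-0.04],[0,0,-0.03],[0,0,-0.01],[0,0,0]],"turn":[0,0,0,0,0,0,0]}'; python3 - <<'E'
from h import *
o=sensors.get_obs();print(o['force'],o['wrist_torque'])
c=vision.get_calibration('wrist');np.save('l1.npy',c['pose'])
w=vision.read_camera('wrist');a=vision.read_camera('scene');cv2.imwrite('pics/l1w.png',w);cv2.imwrite('pics/l1s.png',a)
a=cv2.resize(a[140:260,180:340],(640,480),interpolation=cv2.INTER_CUBIC)
cv2.imwrite('pics/l1a.png',cv2.convertScaleAbs(a,alpha=1.4));cv2.imwrite('pics/l1b.png',cv2.convertScaleAbs(cv2.resize(w,(800,600)),alpha=1.4))
E
```

```text
time_s: 10.25
tool_pos: [0.5752, -0.0312, 0.222]
tool_rot: [-180.0, -0.0, 21.1]
force: [-0.0, 0.5, -4.5]
grip_width: 0.0099
[-0.03080976  0.47440714 -4.5175251 ] [-0.09670735 -0.01866753 -0.00728079]
```

View pics/l1a.png

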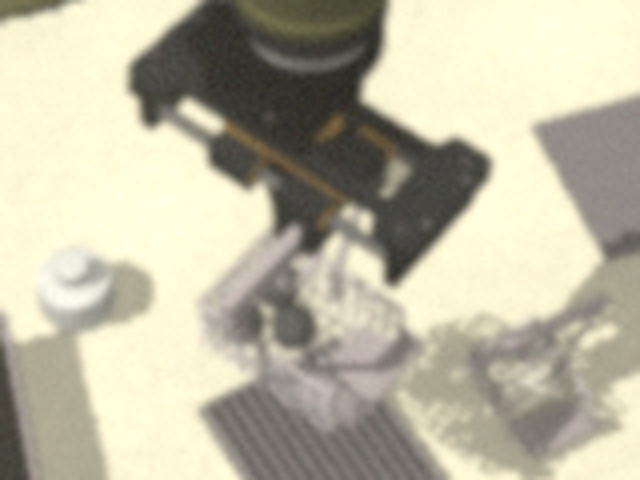

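View pics/l1b.png

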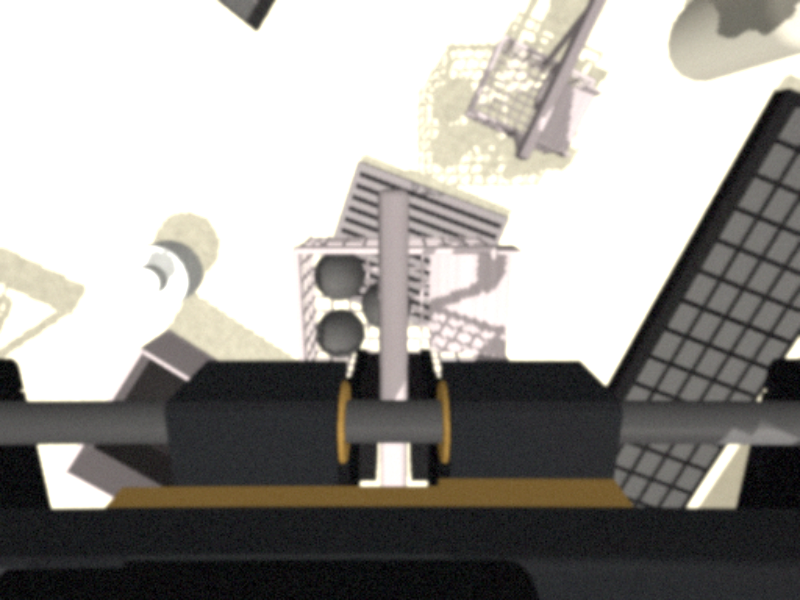

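```bash
python3 - <<'E'
from h import *
w=vision.get_calibration('wrist');p=sensors.get_obs()['tool_pos']
for z in (.23,.24,.25,.26,.27): print(z,(proj(w,[.55,.0341,z+.01])*1.5625).round(0),((proj(scene,[.600,-.0965,z])-[180,140])*4).round(0),((proj(scene,[.600,-.0965,z-.02])-[180,140])*4).round(0))
t=cv2.imread('pics/top0.png')
# tray corners refine
cv2.imwrite('pics/tray.png',cv2.convertScaleAbs(cv2.resize(t[160:240,280:380],(800,640)),alpha=1.6))
cv2.imwrite('pics/trays.png',cv2.convertScaleAbs(cv2.resize(cv2.imread('pics/scene0.png')[210:295,120:200],(600,637)),alpha=1.4))
E
```

```text
0.23 [398. 187.] [226. 340.] [227. 358.]
0.24 [398. 188.] [226. 331.] [227. 349.]
0.25 [398. 189.] [225. 322.] [226. 340.]
0.26 [399. 190.] [225. 312.] [226. 331.]
0.27 [399. 191.] [224. 303.] [225. 322.]
```

View pics/tray.png

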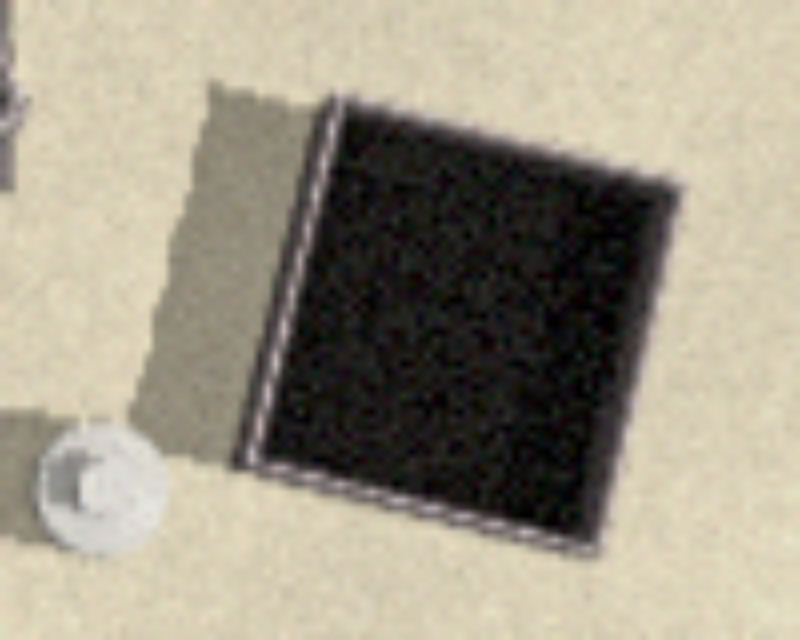

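View pics/trays.png

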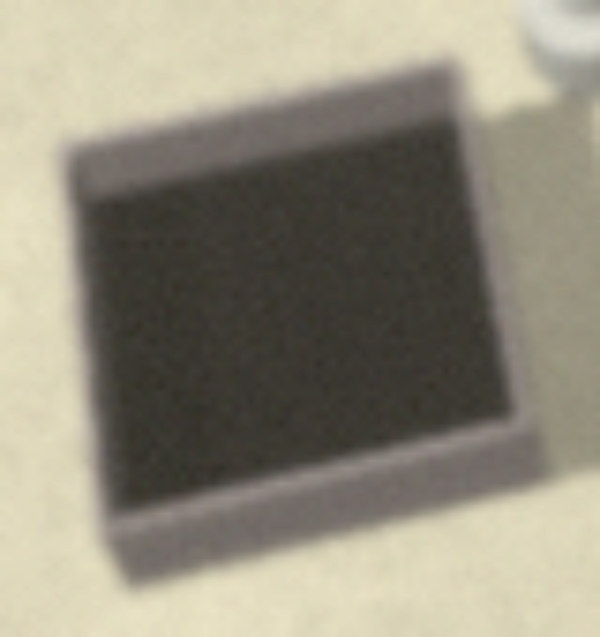

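```bash
python3 - <<'E'
from h import *
ft=lambda u,v:(280+(u+.5)/8-.5,160+(v+.5)/8-.5)
fs=lambda u,v:(120+(u+.5)/7.5-.5,210+(v+.5)/7.494-.5)
T=[(340,98),(683,185),(600,553),(252,464)]; S=[(525,425),(106,525),(68,142),(456,60)]
C=[]
for a,b in zip(T,S):
    x,e=tri([(top,*ft(*a)),(scene,*fs(*b))]); p=plane(top,*ft(*a),.05);q=plane(scene,*fs(*b),.05);print(x.round(3),np.round(e,4),p.round(4),q.round(4)); C.append((p+q)/2)
C=np.array(C);print('centre',C.mean(0));print([np.linalg.norm(C[i]-C[(i+1)%4]).round(4) for i in range(4)])
dx=(C[0]-C[3]+C[1]-C[2]);print('yaw x',np.degrees(np.arctan2(dx[1],dx[0])));dy=C[0]-C[1]+C[3]-C[2];print('yaw y-90',np.degrees(np.arctan2(dy[1],dy[0]))-90)
E
```

```text
[ 0.55  -0.215  0.047] [0.0002 0.0002] [ 0.55   -0.2142  0.05  ] [ 0.5516 -0.2153  0.05  ]
[ 0.513 -0.354  0.05 ] [0.0006 0.0006] [ 0.5129 -0.3545  0.05  ] [ 0.5131 -0.3533  0.05  ]
[ 0.363 -0.314  0.052] [0.0014 0.0014] [ 0.3628 -0.3155  0.05  ] [ 0.3628 -0.3124  0.05  ]
[ 0.4   -0.174  0.048] [0.0006 0.0006] [ 0.4001 -0.1747  0.05  ] [ 0.4019 -0.1742  0.05  ]
centre [ 0.45689373 -0.26427802  0.05      ]
[np.float64(0.1442), np.float64(0.1554), np.float64(0.1446), np.float64(0.1551)]
yaw x -14.971487825345628
yaw y-90 -15.261874681259144
```

The tray rim triangulates to z = 0.050, centre (0.457,-0.264), yaw -15°. All three balls are in the lifted basket. Now I turn about 126° so the spout faces across the tray's +y' wall.

```bash
python3 -m inch '{"dp":[[0,0,0],[0,0,0],[0,0,0],[0,0,0],[0,0,0],[0,0,0],[0,0,0],[0,0,0]],"turn":[4,7,8,9,9,9,9,9]}' 1 30; python3 -m inch '{"dp":[[0,0,0],[0,0,0],[0,0,0],[0,0,0],[0,0,0],[0,0,0],[0,0,0],[0,0,0]],"turn":[9,9,9,9,9,8,6,3]}'
```

```text
time_s: 11.35
tool_pos: [0.5742, -0.0311, 0.2201]
tool_rot: [179.9, 0.1, -43.2]
force: [0.6, -0.1, -3.8]
grip_width: 0.0098
time_s: 12.35
tool_pos: [0.5742, -0.0311, 0.2202]
tool_rot: [179.8, -0.1, -105.0]
force: [0.2, 0.2, -4.3]
grip_width: 0.0095
```

```bash
python3 -m inch '{"dp":[[0.02,0.008,0],[0.035,0.013,0],[0.035,0.013,0],[0.018,0.007,0],[0.005,0.002,0.01],[0,0,0.03],[0,0,0.025],[0,0,0.01]],"turn":[0,0,0,0,0,0,0,0]}'; python3 -m inch '{"dp":[[0,0,0]],"turn":[0]}'; python3 - <<'E'
from h import *
o=sensors.get_obs();print(o['tool_pos'],o['force'],o['wrist_torque'])
c=vision.get_calibration('wrist');np.save('p1.npy',c['pose'])
w=vision.read_camera('wrist');a=vision.read_camera('scene');cv2.imwrite('pics/p1w.png',w);cv2.imwrite('pics/p1s.png',a)
a=cv2.resize(a[180:300,110:270],(800,600),interpolation=cv2.INTER_CUBIC)
cv2.imwrite('pics/p1a.png',cv2.convertScaleAbs(a,alpha=1.4));cv2.imwrite('pics/p1b.png',cv2.convertScaleAbs(cv2.resize(w,(800,600)),alpha=1.4))
E
```

```text
time_s: 13.35
tool_pos: [0.5039, -0.1277, 0.1447]
tool_rot: [179.8, -0.0, -104.7]
force: [0.6, -0.2, -4.1]
grip_width: 0.0096
time_s: 13.48
tool_pos: [0.5046, -0.1285, 0.1463]
tool_rot: [179.9, -0.0, -104.8]
force: [1.2, 0.1, -3.6]
grip_width: 0.0092
[ 0.50462669 -0.12854042  0.14626588] [ 1.2262035   0.13034451 -3.62058237] [-0.00454918  0.11153647 -0.02244715]
```

View pics/p1a.png

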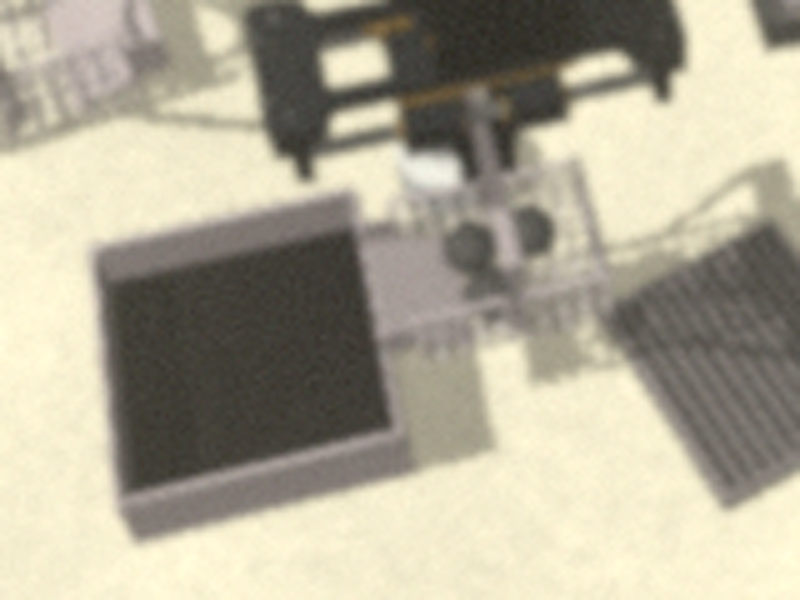

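View pics/p1b.png

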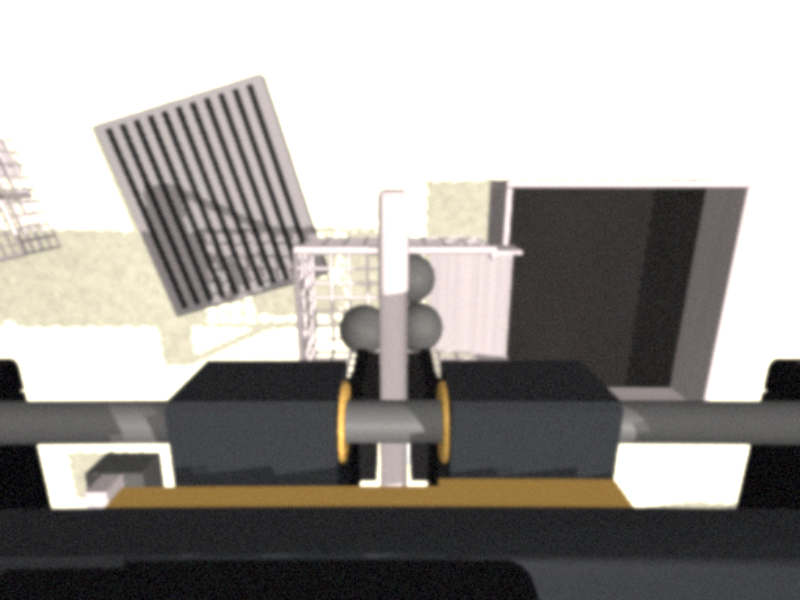

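Both views show the balls settled in the basket, the basket square to the tray, and the lip just over the rim (wrist about (510,250)). Lowering, then easing forward to contact.

```bash
python3 -m inch '{"dp":[[0,0,0.008],[0,0,0.008],[0,0,0]],"turn":[0,0,0]}'; python3 -m inch '{"dp":[[0.003,0,0],[0.003,0,0],[0.003,0,0],[0.002,0,0],[0,0,0]],"turn":[0,0,0,0,0]}'
```

```text
time_s: 13.95
tool_pos: [0.5041, -0.1292, 0.1301]
tool_rot: [179.9, -0.0, -104.9]
force: [0.7, -1.3, -4.9]
grip_width: 0.0098
time_s: 14.58
tool_pos: [0.5019, -0.1402, 0.131]
tool_rot: [-180.0, 0.0, -104.9]
force: [-0.1, 1.1, -4.1]
grip_width: 0.0098
```

```bash
python3 - <<'E'
from h import *
o=sensors.get_obs();print(o['tool_pos'],o['force'],o['wrist_torque'])
w=vision.read_camera('wrist');a=vision.read_camera('scene');cv2.imwrite('pics/p2w.png',w);cv2.imwrite('pics/p2s.png',a)
a=cv2.resize(a[200:270,160:240],(640,560),interpolation=cv2.INTER_CUBIC)
cv2.imwrite('pics/p2a.png',cv2.convertScaleAbs(a,alpha=1.4))
E
```

```text
[ 0.50194143 -0.14018326  0.13104609] [-0.08723806  1.07419657 -4.09546778] [-0.01439999  0.09777912  0.00935381]
```

View pics/p2a.png

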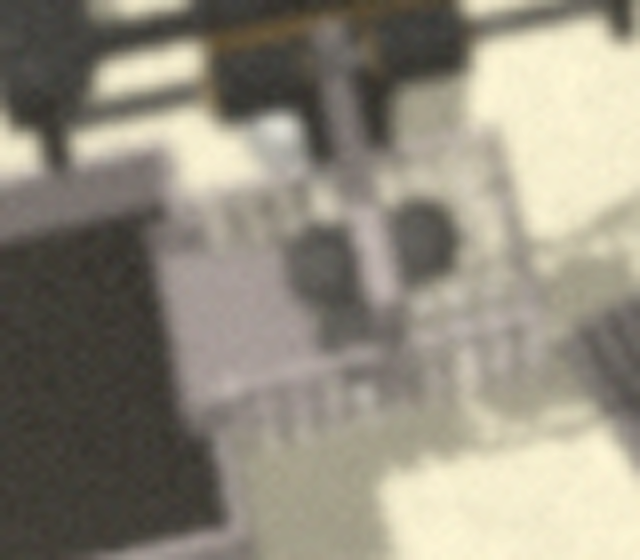

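```bash
python3 -m inch '{"dp":[[0.002,0,0],[0.002,0,0],[0,0,0]],"turn":[0,0,0]}'; python3 -m inch '{"dp":[[0.002,0,0],[0.001,0,0],[0,0,0]],"turn":[0,0,0]}';python3 -c "
from h import *
o=sensors.get_obs();print(o['force'],o['wrist_torque'])"
```

```text
time_s: 15.05
tool_pos: [0.5009, -0.1441, 0.131]
tool_rot: [-180.0, -0.0, -104.9]
force: [0.6, 0.2, -3.6]
grip_width: 0.0099
time_s: 15.42
tool_pos: [0.5005, -0.146, 0.1311]
tool_rot: [-180.0, 0.1, -104.8]
force: [0.7, 2.0, -2.7]
grip_width: 0.0098
[ 0.6871777   1.9910998  -2.65859415] [ 0.62397221  0.01680991 -0.08110318]
```

Contact felt: torque is 0.62 Nm with Fy about 2 N. I drop the grip to 10 N and start swinging the bar forward and slightly up about the rim.

```bash
python3 -m inch '{"dp":[[0,0,0],[0.005,0,-0.0015],[0.005,0,-0.0015],[0,0,0]],"turn":[0,0,0,0]}' 1 10; python3 - <<'E'
from h import *
o=sensors.get_obs();print(o['force'],o['wrist_torque'])
a=vision.read_camera('scene');cv2.imwrite('pics/p3s.png',a)
a=cv2.resize(a[190:270,150:250],(750,600),interpolation=cv2.INTER_CUBIC)
cv2.imwrite('pics/p3a.png',cv2.convertScaleAbs(a,alpha=1.4))
E
```

```text
time_s: 15.92
tool_pos: [0.4976, -0.157, 0.1343]
tool_rot: [-180.0, 0.0, -104.9]
force: [1.3, 2.4, -2.2]
grip_width: 0.0107
[ 1.26938528  2.43363722 -2.23010792] [ 0.591333    0.02920635 -0.00936235]
```

View pics/p3a.png

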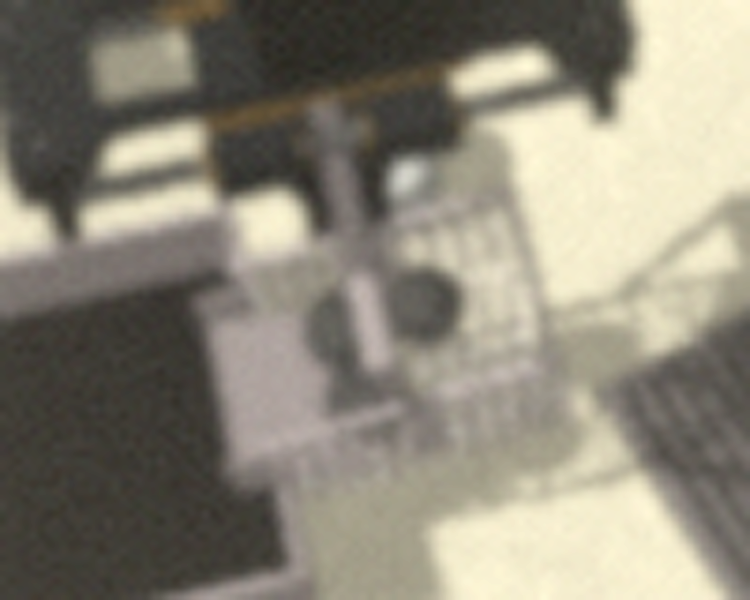

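It is hinging as planned: width 10.7 mm, forces small. Continuing.

```bash
python3 -m inch '{"dp":[[0.005,0,-0.0015],[0.005,0,-0.0015],[0.005,0,-0.001],[0.005,0,-0.001],[0,0,0]],"turn":[0,0,0,0,0]}'; python3 - <<'E'
from h import *
o=sensors.get_obs();print(o['force'],o['wrist_torque'])
a=vision.read_camera('scene');cv2.imwrite('pics/p4s.png',a)
a=cv2.resize(a[190:270,150:250],(750,600),interpolation=cv2.INTER_CUBIC)
cv2.imwrite('pics/p4a.png',cv2.convertScaleAbs(a,alpha=1.4))
E
```

```text
time_s: 16.6
tool_pos: [0.4925, -0.1763, 0.1392]
tool_rot: [-180.0, 0.0, -104.9]
force: [0.6, 1.8, -2.8]
grip_width: 0.012
[ 0.60541451  1.83616308 -2.83119401] [ 0.56330036  0.00168091 -0.00548271]
```

View pics/p4a.png

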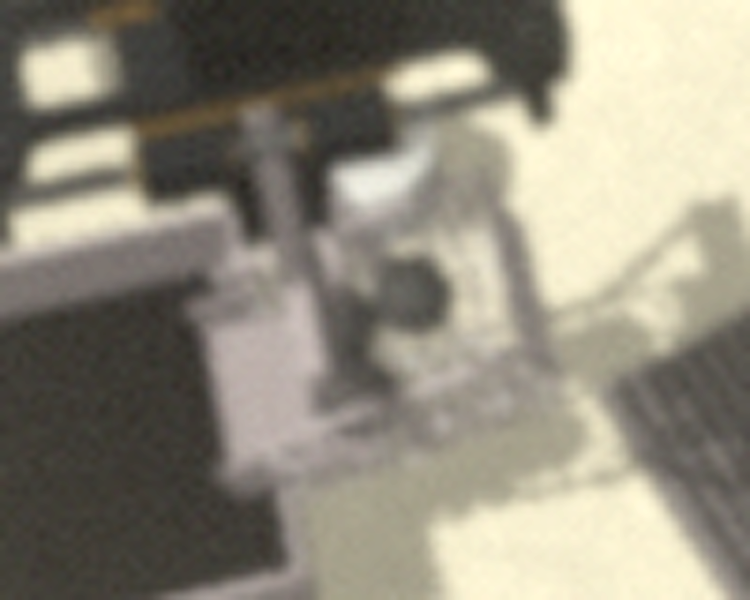

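```bash
python3 -m inch '{"dp":[[0.005,0,-0.001],[0.005,0,-0.001],[0.005,0,0],[0.005,0,0],[0,0,0],[0,0,0]],"turn":[0,0,0,0,0,0]}'; python3 - <<'E'
from h import *
o=sensors.get_obs();print(o['force'],o['wrist_torque'])
a=vision.read_camera('scene');cv2.imwrite('pics/p5s.png',a)
a=cv2.resize(a[190:290,130:250],(720,600),interpolation=cv2.INTER_CUBIC)
cv2.imwrite('pics/p5a.png',cv2.convertScaleAbs(a,alpha=1.4))
E
```

```text
time_s: 17.4
tool_pos: [0.4874, -0.195, 0.141]
tool_rot: [-180.0, 0.0, -104.9]
force: [0.7, 1.2, -0.9]
grip_width: 0.0139
[ 0.73417824  1.21146511 -0.92342656] [ 0.53698633 -0.00706743 -0.01847994]
```

View pics/p5a.png

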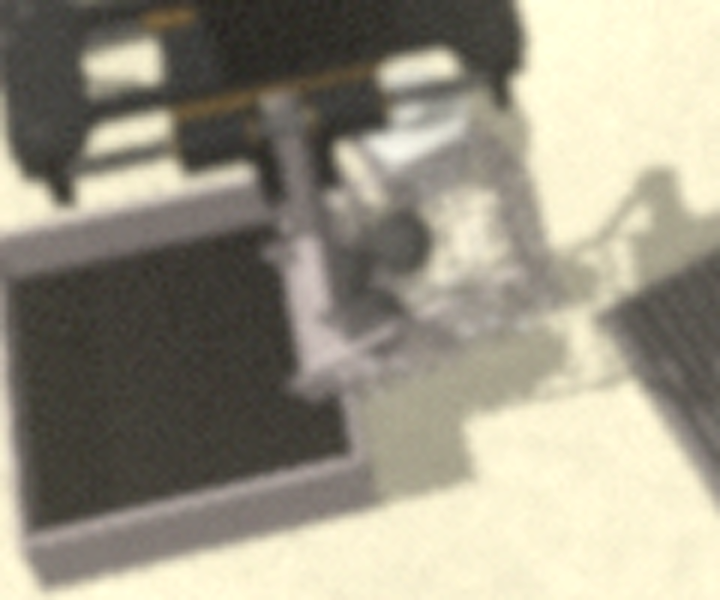

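```bash
python3 -m inch '{"dp":[[0.004,0,-0.001],[0.004,0,-0.001],[0.004,0,0],[0.004,0,0],[0,0,0],[0,0,0],[0,0,0]],"turn":[0,0,0,0,0,0,0]}'; python3 - <<'E'
from h import *
o=sensors.get_obs();print(o['force'],o['wrist_torque'])
a=vision.read_camera('scene');cv2.imwrite('pics/p6s.png',a)
a=cv2.resize(a[190:290,130:250],(720,600),interpolation=cv2.INTER_CUBIC)
cv2.imwrite('pics/p6a.png',cv2.convertScaleAbs(a,alpha=1.4))
E
```

```text
time_s: 18.32
tool_pos: [0.4834, -0.2105, 0.1431]
tool_rot: [-180.0, 0.0, -104.8]
force: [0.7, 1.9, -1.2]
grip_width: 0.0137
[ 0.6790899   1.87203549 -1.21327373] [ 0.4168919   0.02783972 -0.00592376]
```

View pics/p6a.png

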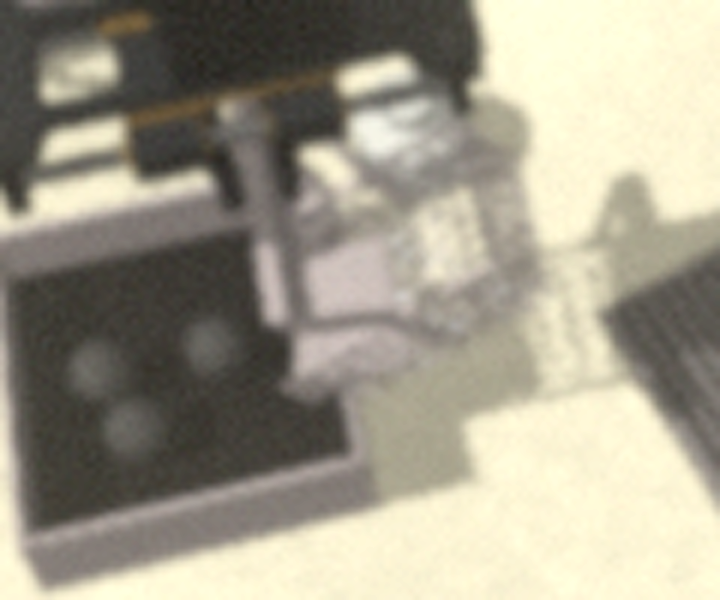

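All three balls lie in the tray, at (97,370), (132,428) and (212,345). Swinging the bar back, then lifting with a firmer grip.

```bash
python3 -m inch '{"dp":[[-0.015,0,-0.004],[-0.02,0,-0.008],[-0.02,0,-0.015],[-0.01,0,-0.03],[0,0,-0.04],[0,0,-0.04],[0,0,-0.02],[0,0,0]],"turn":[0,0,0,0,0,0,0,0]}'; python3 -m inch '{"dp":[[0,0,0],[0,0,0]],"turn":[0,0]}' 1 30;python3 - <<'E'
from h import *
o=sensors.get_obs();print(o['force'],o['wrist_torque'],o['qpos'])
a=vision.read_camera('scene');w=vision.read_camera('wrist');cv2.imwrite('pics/p7s.png',a);cv2.imwrite('pics/p7w.png',w)
a=cv2.resize(a[150:290,100:280],(772,600),interpolation=cv2.INTER_CUBIC)
cv2.imwrite('pics/p7a.png',cv2.convertScaleAbs(a,alpha=1.4));cv2.imwrite('pics/p7b.png',cv2.convertScaleAbs(cv2.resize(w,(800,600)),alpha=1.2))
E
```

```text
time_s: 19.38
tool_pos: [0.5008, -0.1488, 0.3012]
tool_rot: [-179.8, -0.0, -104.9]
force: [1.4, -0.2, -3.3]
grip_width: 0.0099
time_s: 19.62
tool_pos: [0.4992, -0.1477, 0.2986]
tool_rot: [179.9, -0.0, -104.9]
force: [0.3, -0.1, -2.1]
grip_width: 0.0094
[ 0.28045604 -0.05201558 -2.11796088] [-0.09884712  0.16459791  0.00714736] [-33.01405409  -0.61357244  46.69168295  92.02725454   0.48416787
  88.51393341 -91.20656361]
```

View pics/p7a.png

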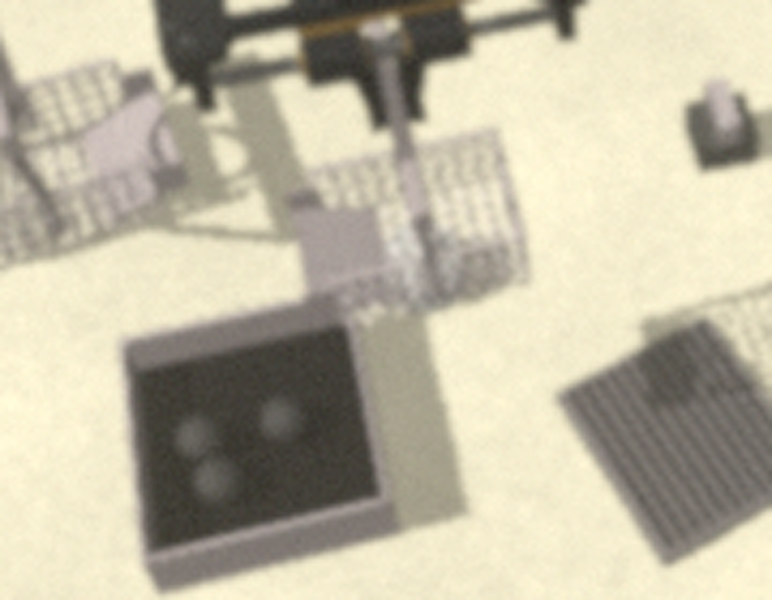

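View pics/p7b.png

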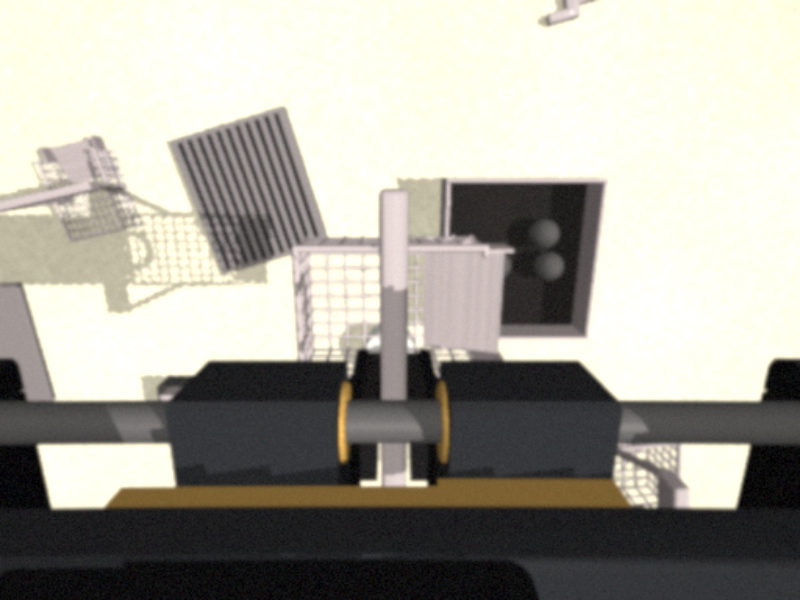

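The basket is empty and level in the same grip, with the balls in the tray at (195,437), (215,480) and (280,418). Next I carry it towards the hook, keeping the hook in the wrist camera's view for a better fix.

```bash
python3 -m inch '{"dp":[[-0.03,0.02,0],[-0.05,0.03,0],[-0.05,0.03,0],[-0.05,0.03,0],[-0.05,0.03,0],[-0.05,0.03,0],[-0.05,0.03,0],[-0.03,0.02,0]],"turn":[0,0,0,0,0,0,0,0]}' 1 40;python3 -m inch '{"dp":[[-0.03,0.02,0],[0,0,0],[0,0,0]],"turn":[0,0,0]}'; python3 - <<'E'
from h import *
c=vision.get_calibration('wrist');w=vision.read_camera('wrist');np.save('h1.npy',c['pose']);cv2.imwrite('pics/h1.png',w)
print(c['pose'][:3,3])
cv2.imwrite('pics/h1b.png',cv2.convertScaleAbs(cv2.resize(w,(800,600)),alpha=1.2))
E
```

```text
time_s: 20.72
tool_pos: [0.3779, 0.2596, 0.2992]
tool_rot: [180.0, -0.0, -104.7]
force: [0.2, -0.2, -2.3]
grip_width: 0.0093
time_s: 21.1
tool_pos: [0.3683, 0.2902, 0.2995]
tool_rot: [-180.0, -0.1, -104.9]
force: [1.0, 0.8, -2.0]
grip_width: 0.0092
[0.43860289 0.27160891 0.49785459]
```

View pics/h1b.png

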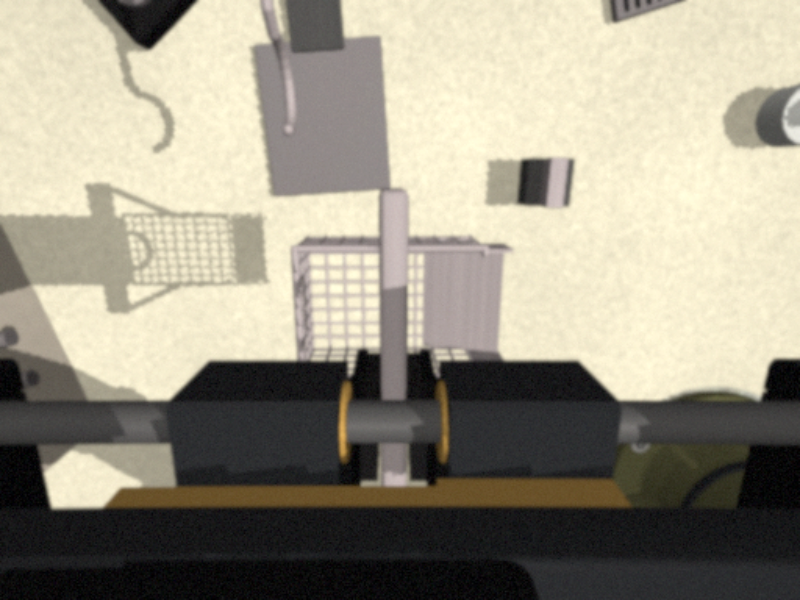

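Here the hook tip is at (290,130) and the wire runs up to (270,0). I take a second view 80 mm over.

```bash
python3 -m inch '{"dp":[[-0.04,0,0],[-0.04,0,0],[0,0,0],[0,0,0]],"turn":[0,0,0,0]}'; python3 - <<'E'
from h import *
c=vision.get_calibration('wrist');w=vision.read_camera('wrist');np.save('h2.npy',c['pose']);cv2.imwrite('pics/h2.png',w)
print(c['pose'][:3,3])
a=cv2.imread('pics/h1.png')[0:130,130:270];b=w[0:130,190:330]
f=lambda q:cv2.convertScaleAbs(cv2.resize(q,(394,366),interpolation=cv2.INTER_CUBIC),alpha=1.3)
cv2.imwrite('pics/h12.png',np.hstack([f(a),f(b)]))
E
```

```text
time_s: 21.65
tool_pos: [0.3892, 0.3668, 0.2998]
tool_rot: [-180.0, -0.1, -105.0]
force: [-0.1, 0.7, -1.4]
grip_width: 0.0092
[0.45951253 0.34811485 0.49815212]
```

View pics/h12.png

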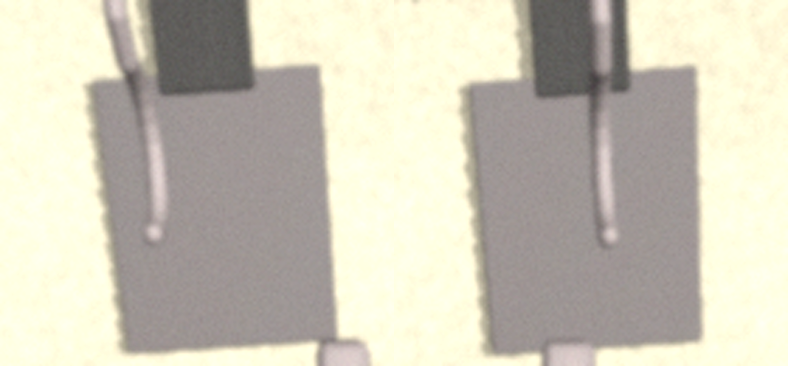

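```bash
python3 - <<'E'
from h import *
K=vision.get_calibration('wrist')
def W(n): d=dict(K); d['pose']=np.load(n+'.npy'); return d
h1,h2,w2=W('h1'),W('h2'),W('w2')
s=394/140
f1=lambda u,v:(130+(u+.5)/s-.5,(v+.5)/s-.5); f2=lambda u,v:(190+(u-394+.5)/s-.5,(v+.5)/s-.5)
x,e=tri([(h1,*f1(154,233)),(h2,*f2(609,236))]);print('tip',x.round(4),e)
for z in(.186,.189,.192): print(plane(h1,*f1(154,233),z).round(4),plane(h2,*f2(609,236),z).round(4))
y,e=tri([(h1,*f1(133,72)),(h2,*f2(600,72))]);print('junc',y.round(4),e)
d=y-x;print('yaw',np.degrees(np.arctan2(d[1],d[0])))
tz,e=tri([(h1,*f1(118,10)),(h2,*f2(601,10))]);print('lev?',tz.round(4),e)
c=np.array([.619,.2985]);d=c-x[:2];print('yaw to corner',np.degrees(np.arctan2(d[1],d[0])),np.linalg.norm(d))
for nm,h,f,P in (('1',h1,f1,[(92,84),(319,66),(336,338),(125,352)]),('2',h2,f2,[(472,87),(694,68),(702,340),(490,352)])):
    C=np.array([plane(h,*f(*p),.008) for p in P]);print(C.round(3).tolist(),C.mean(0));v=C[0]+C[1]-C[2]-C[3];print(np.degrees(np.arctan2(v[1],v[0])))
E
```

```text
tip [0.4806 0.3275 0.1899] [0.00014967182233553206, 0.00014967182233567122]
[0.4813 0.3281 0.186 ] [0.4807 0.3272 0.186 ]
[0.4809 0.3276 0.189 ] [0.4805 0.3274 0.189 ]
[0.4805 0.327  0.192 ] [0.4803 0.3277 0.192 ]
junc [0.5296 0.3182 0.1903] [0.0003915623029898471, 0.0003915623029898674]
yaw -10.763128774583524
lev? [0.5428 0.315  0.2039] [0.0004106565956193585, 0.00041065659561914685]
yaw to corner -11.823295185067561 0.1413823958844306
[[0.583, 0.368, 0.008], [0.561, 0.251, 0.008], [0.426, 0.278, 0.008], [0.45, 0.397, 0.008]] [0.50492189 0.3236587  0.008     ]
-11.635627588193014
[[0.582, 0.367, 0.008], [0.561, 0.252, 0.008], [0.425, 0.278, 0.008], [0.45, 0.396, 0.008]] [0.50467172 0.323361   0.008     ]
-11.576081330300552
```

```bash
python3 - <<'E'
from h import *
o=sensors.get_obs();p=o['tool_pos'];R=Rn.from_euler('xyz',o['tool_rot'],degrees=True).as_matrix()
w=vision.get_calibration('wrist')
im=cv2.imread('pics/h2.png');cv2.imwrite('pics/h2c.png',cv2.convertScaleAbs(cv2.resize(im[100:260,170:350],(720,640),interpolation=cv2.INTER_CUBIC),alpha=1.2))
for h in(.028,.038,.048,.058):
  for L in (.067,.070,.073): print(h,L,((proj(w,p-R[:,1]*L-R[:,2]*h)-[170,100])*4).round(1))
# rim corners: y=+-38, x=+-52, 80 below bar
for sx in(-.052,.052):
  print('rim',((proj(w,p+R[:,0]*sx-R[:,1]*.038-R[:,2]*(.038-.080))-[170,100])*4).round(1))
print(p,o['qpos'])
E
```

```text
0.028 0.067 [325.7  86.5]
0.028 0.07 [325.6  64.2]
0.028 0.073 [325.6  41.6]
0.038 0.067 [325.6  89.2]
0.038 0.07 [325.6  65.5]
0.038 0.073 [325.6  41.5]
0.048 0.067 [325.6  92.2]
0.048 0.07 [325.6  67. ]
0.048 0.073 [325.6  41.4]
0.058 0.067 [325.6  95.7]
0.058 0.07 [325.5  68.7]
0.058 0.073 [325.5  41.3]
rim [ 69.1 221.9]
rim [582.6 221.6]
[0.38919374 0.3665404  0.30005756] [ -55.99285277    2.30653338   10.21999705   89.15384875   -0.3746214
   88.59244181 -150.76350203]
```

View pics/h2c.png

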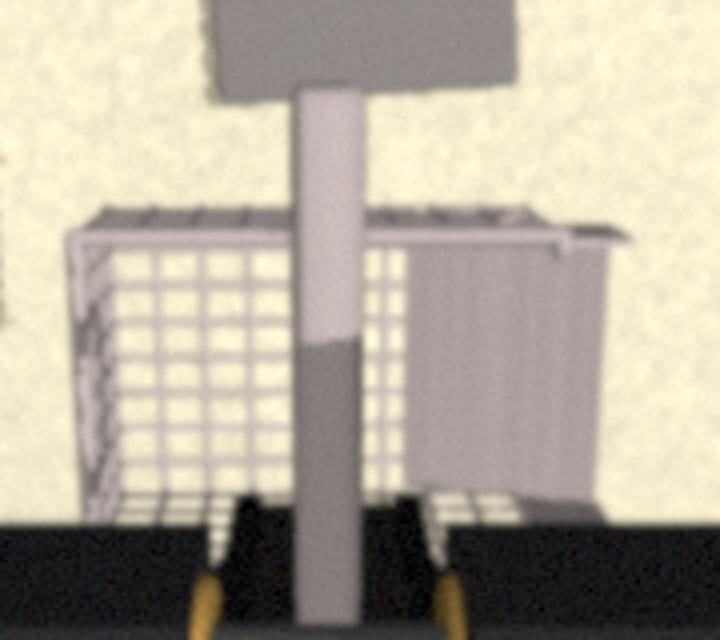

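```bash
python3 - <<'E'
from h import *
a=vision.read_camera('scene');cv2.imwrite('pics/k1s.png',a)
t=vision.read_camera('top');cv2.imwrite('pics/k1t.png',t)
cv2.imwrite('pics/k1a.png',cv2.convertScaleAbs(cv2.resize(a[70:220,290:410],(600,750),interpolation=cv2.INTER_CUBIC)[:600],alpha=1.3))
o=sensors.get_obs();p=o['tool_pos'];R=Rn.from_euler('xyz',o['tool_rot'],degrees=True).as_matrix()
for h in (-.01,.01,.038):
   b=p-R[:,2]*h+R[:,1]*.0028
   for y in(-.07,.07): print(h,y,[((proj(scene,b-R[:,1]*y-R[:,2]*dz)-[290,70])*5).round(0).tolist() for dz in(-.01,.01)])
   print('under corners',[((proj(scene,b+R[:,0]*x-R[:,1]*y+R[:,2]*.125)-[290,70])*5).round(0).tolist() for x,y in((-.052,-.038),(-.052,.038),(.052,.038))])
E
```

```text
-0.01 -0.07 [[221.0, 11.0], [227.0, -18.0]]
-0.01 0.07 [[320.0, 171.0], [328.0, 142.0]]
under corners [[286.0, 183.0], [336.0, 266.0], [174.0, 299.0]]
0.01 -0.07 [[227.0, -18.0], [234.0, -48.0]]
0.01 0.07 [[328.0, 142.0], [336.0, 112.0]]
under corners [[292.0, 158.0], [344.0, 242.0], [180.0, 274.0]]
0.038 -0.07 [[237.0, -60.0], [243.0, -91.0]]
0.038 0.07 [[340.0, 100.0], [349.0, 69.0]]
under corners [[302.0, 122.0], [355.0, 206.0], [188.0, 239.0]]
```

View pics/k1a.png

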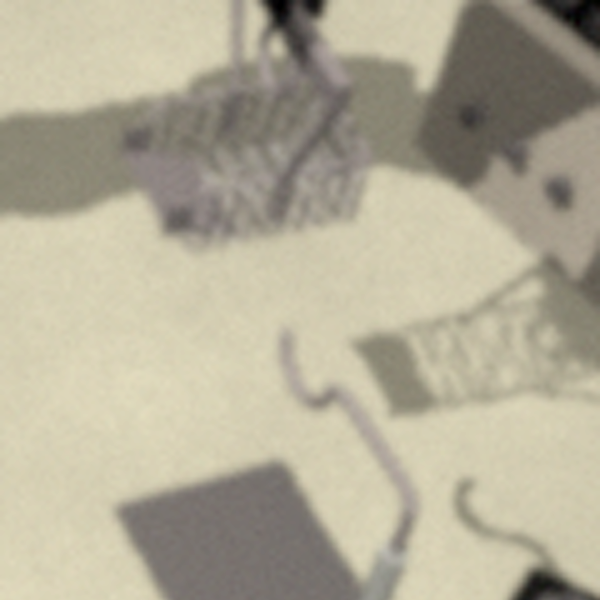

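Two wrist views put the hook tip at (0.4807,0.3275,0.190) with yaw -11.6°. The plate centre and yaw agree, giving the saddle at (0.505,0.3225,0.171). The scene view confirms bar z is about tool z + 0.037. I turn to yaw -11.6, clear of the hook.

```bash
python3 -m inch '{"dp":[[0,0,0],[0,0,0],[0,0,0],[0,0,0],[0,0,0],[0,0,0],[0,0,0],[0,0,0]],"turn":[-6,-10.5,-10.5,-10.5,-10.5,-10.5,-10.5,-10.4]}';python3 -m inch '{"dp":[[0,0,0],[0,0,0],[0,0,0]],"turn":[-10,-4,0]}'
```

```text
time_s: 22.8
tool_pos: [0.3887, 0.3673, 0.3005]
tool_rot: [-179.9, -0.0, -25.2]
force: [-0.4, 0.7, -1.7]
grip_width: 0.0092
time_s: 23.18
tool_pos: [0.3887, 0.3675, 0.3004]
tool_rot: [-180.0, -0.0, -11.6]
force: [1.3, -0.4, -2.4]
grip_width: 0.0088
```

```bash
python3 -m inch '{"dp":[[0.013,0.018,0],[0,0,0.04],[0,0,0.05],[0,0,0.033],[0,0,0],[0,0,0]],"turn":[0,0,0,0,0,0]}'; python3 - <<'E'
from h import *
o=sensors.get_obs();p=o['tool_pos'];R=Rn.from_euler('xyz',o['tool_rot'],degrees=True).as_matrix()
S=np.array([.5052,.3225,.171]);u=np.array([.9796,-.2011,0]);v=np.array([.2011,.9796,0])
e=p+R[:,1]*.0028+[0,0,.008];print('eye in hook',(e-S)@u,(e-S)@v,e[2]-S[2])
a=vision.read_camera('scene');w=vision.read_camera('wrist');cv2.imwrite('pics/k2s.png',a);cv2.imwrite('pics/k2w.png',w)
cv2.imwrite('pics/k2a.png',cv2.convertScaleAbs(cv2.resize(a[90:240,280:430],(600,600),interpolation=cv2.INTER_CUBIC),alpha=1.3))
cv2.imwrite('pics/k2b.png',cv2.convertScaleAbs(cv2.resize(w,(800,600)),alpha=1.2))
print([((proj(scene,e+q)-[280,90])*4).round(0) for q in ([0,0,0],[0,0,.029],[0,0,-.022])])
E
```

```text
time_s: 23.92
tool_pos: [0.3986, 0.3485, 0.1789]
tool_rot: [-179.9, -0.1, -11.5]
force: [-0.8, 0.4, -2.0]
grip_width: 0.0092
eye in hook -0.10967497421689971 0.001260564738554268 0.01585182794772158
[array([216., 110.]), array([223.,  81.]), array([211., 132.])]
```

View pics/k2a.png

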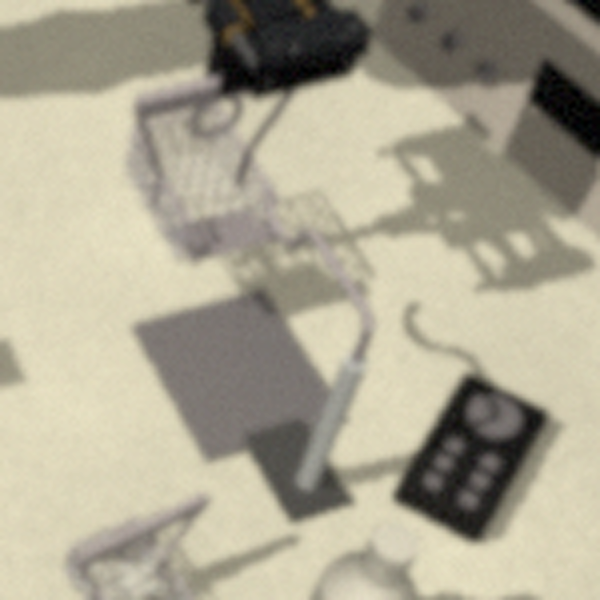

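View pics/k2b.png

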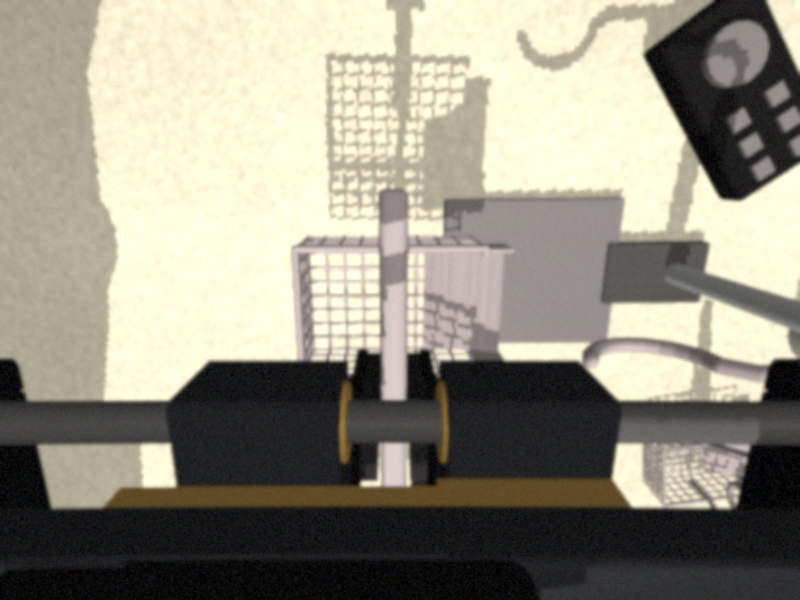

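In the scene the ring shows at (215,115), and my computed eye projects to (216,110). Good. Advancing to just before the tip.

```bash
python3 -m inch '{"dp":[[0.02,0.001,0.001],[0.025,0,0],[0.02,0,0],[0.005,0,0],[0,0,0],[0,0,0]],"turn":[0,0,0,0,0,0]}'; cat >> h.py <<'E'
def eye():
    o=sensors.get_obs();p=o['tool_pos'];R=Rn.from_euler('xyz',o['tool_rot'],degrees=True).as_matrix()
    S=np.array([.5052,.3225,.171]);u=np.array([.9796,-.2011,0]);v=np.array([.2011,.9796,0])
    e=p+R[:,1]*.0028+[0,0,.008];print('eye in hook mm',(1e3*np.array([(e-S)@u,(e-S)@v,e[2]-S[2]])).round(1),'F',o['force'].round(1),'T',o['wrist_torque'].round(2),'w',o['grip_width'])
    return e
E
python3 - <<'E'
from h import *
e=eye()
a=vision.read_camera('scene');w=vision.read_camera('wrist');cv2.imwrite('pics/k3s.png',a);cv2.imwrite('pics/k3w.png',w)
cv2.imwrite('pics/k3a.png',cv2.convertScaleAbs(cv2.resize(a[100:200,300:400],(600,600),interpolation=cv2.INTER_CUBIC),alpha=1.3))
cv2.imwrite('pics/k3b.png',cv2.convertScaleAbs(cv2.resize(w,(800,600)),alpha=1.2))
print([((proj(scene,q)-[300,100])*6).round(0) for q in (e,[.4807,.3275,.19],[.5052,.3225,.171])])
E
```

```text
time_s: 24.78
tool_pos: [0.4652, 0.3336, 0.1759]
tool_rot: [-180.0, 0.0, -11.4]
force: [1.3, -0.3, -2.5]
grip_width: 0.0092
eye in hook mm [-41.4   0.   12.9] F [ 1.3 -0.3 -2.5] T [-0.13  0.08 -0.04] w 0.009151059409763036
[array([263., 205.]), array([281., 220.]), array([297., 284.])]
```

View pics/k3a.png

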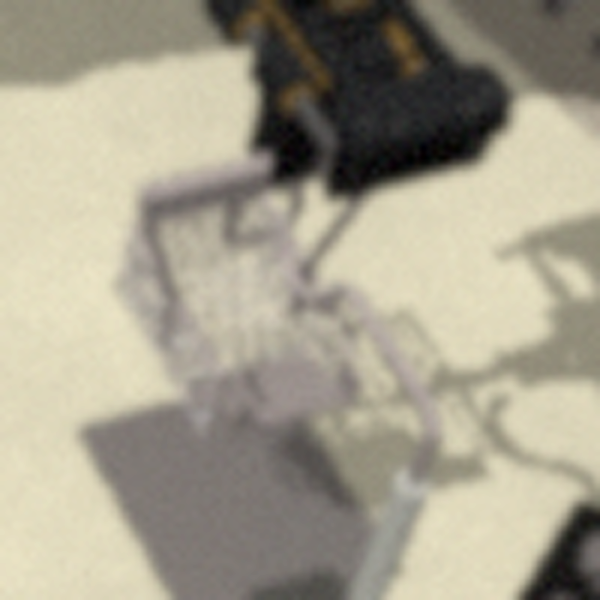

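View pics/k3b.png

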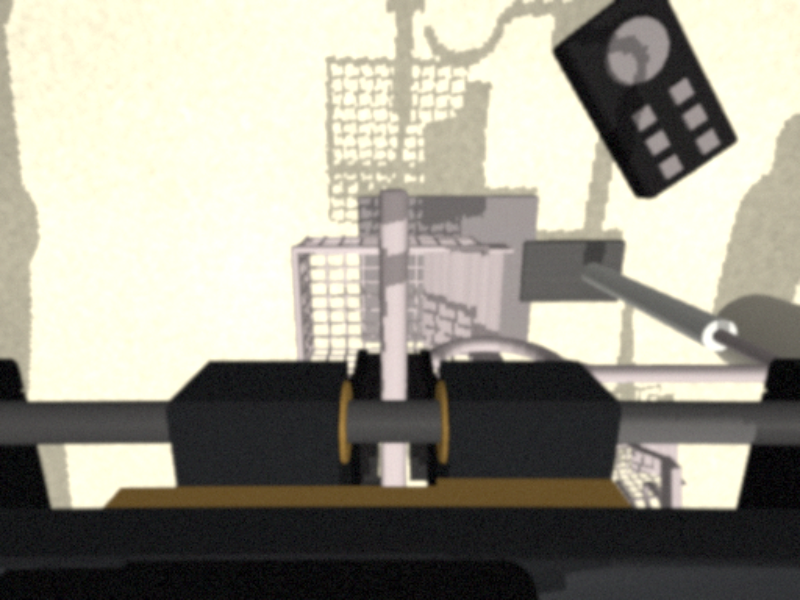

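The hook arc runs from (272,205) to (300,300) in the crop, with the ring just left of the tip, as predicted. I move through slowly.

```bash
python3 -m inch '{"dp":[[0.005,0,-0.003],[0.006,0,0],[0.006,0,0],[0,0,0]],"turn":[0,0,0,0]}'; python3 -c "
from h import *
eye()"; python3 -m inch '{"dp":[[0.006,0,0],[0.005,0,0.002],[0,0,0]],"turn":[0,0,0]}'; python3 - <<'E'
from h import *
e=eye()
a=vision.read_camera('scene');cv2.imwrite('pics/k4s.png',a)
cv2.imwrite('pics/k4a.png',cv2.convertScaleAbs(cv2.resize(a[110:170,310:370],(600,600),interpolation=cv2.INTER_CUBIC),alpha=1.3))
print([((proj(scene,q)-[310,110])*10).round(0) for q in (e,[.4807,.3275,.19],[.5052,.3225,.171])])
E
```

```text
time_s: 25.38
tool_pos: [0.4835, 0.3291, 0.1789]
tool_rot: [180.0, -0.0, -11.5]
force: [-0.4, 0.2, -2.3]
grip_width: 0.0095
eye in hook mm [-22.6  -0.7  15.9] F [-0.4  0.2 -2.3] T [-0.09  0.15  0.05] w 0.009489594404547752
time_s: 25.75
tool_pos: [0.4939, 0.327, 0.1766]
tool_rot: [180.0, 0.0, -11.5]
force: [-0.9, 0.6, -2.3]
grip_width: 0.0088
eye in hook mm [-12.   -0.7  13.6] F [-0.9  0.6 -2.3] T [-0.1   0.13  0.01] w 0.008799970917198419
[array([383., 312.]), array([368., 267.]), array([395., 374.])]
```

View pics/k4a.png

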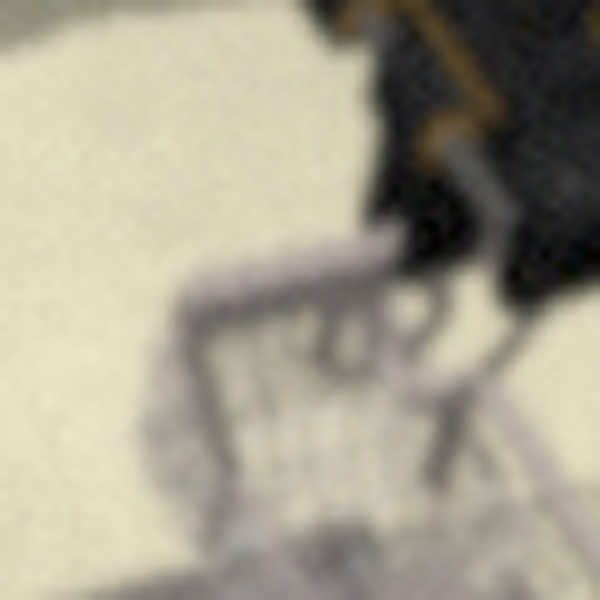

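The ring is around the hook wire, centred near (385,315) with the arc passing inside it, and no contact force. On to the saddle and down.

```bash
python3 -m inch '{"dp":[[0.006,0,0.003],[0.006,0,0.003],[0,0,0]],"turn":[0,0,0]}'; python3 -c "
from h import *
eye()"; python3 -m inch '{"dp":[[0,0,0.004],[0,0,0.004],[0,0,0]],"turn":[0,0,0]}'; python3 - <<'E'
from h import *
e=eye()
a=vision.read_camera('scene');w=vision.read_camera('wrist');cv2.imwrite('pics/k5s.png',a);cv2.imwrite('pics/k5w.png',w)
cv2.imwrite('pics/k5a.png',cv2.convertScaleAbs(cv2.resize(a[110:170,310:370],(600,600),interpolation=cv2.INTER_CUBIC),alpha=1.3))
cv2.imwrite('pics/k5b.png',cv2.convertScaleAbs(cv2.resize(w,(800,600)),alpha=1.2))
E
```

```text
time_s: 26.18
tool_pos: [0.5058, 0.3244, 0.1705]
tool_rot: [179.9, 0.0, -11.5]
force: [-0.4, -0.6, -1.8]
grip_width: 0.0093
eye in hook mm [ 0.2 -0.8  7.5] F [-0.4 -0.6 -1.8] T [-0.02  0.16 -0.02] w 0.009273712898697066
time_s: 26.55
tool_pos: [0.5048, 0.325, 0.1624]
tool_rot: [180.0, 0.0, -11.4]
force: [-0.2, 0.3, -3.3]
grip_width: 0.009
eye in hook mm [-0.9 -0.4 -0.6] F [-0.2  0.3 -3.3] T [-0.1   0.07  0.01] w 0.00898168531398009
```

View pics/k5a.png

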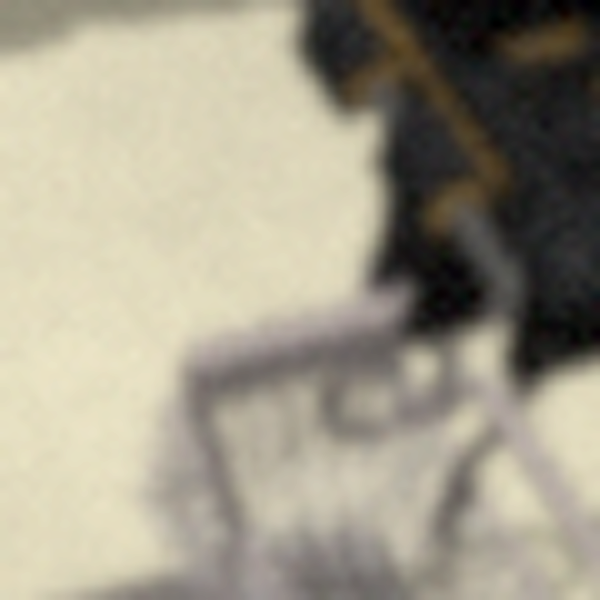

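View pics/k5b.png

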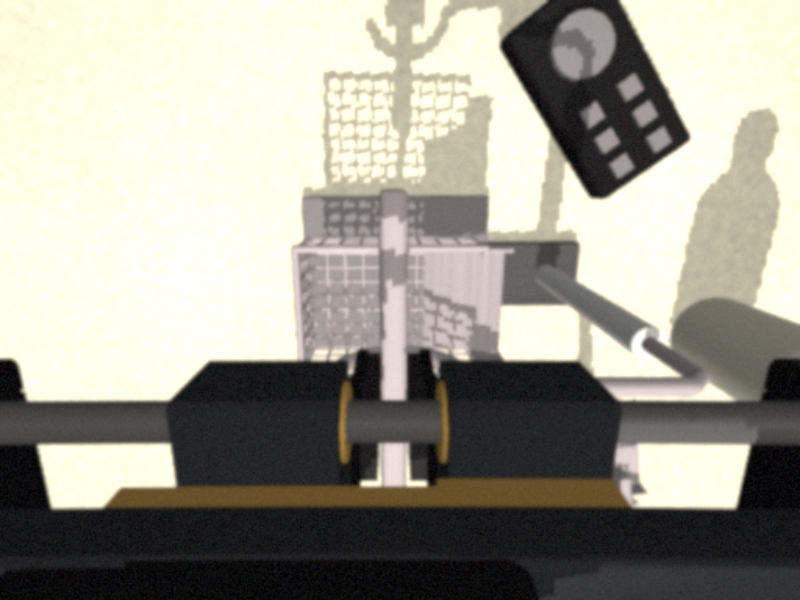

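```bash
python3 -m inch '{"dp":[[0,0,0.002],[0,0,0.002],[0,0,0]],"turn":[0,0,0]}'; python3 -m inch '{"dp":[[0,0,0.002],[0,0,0.001],[0,0,0]],"turn":[0,0,0]}';python3 -c "
from h import *
eye()"; python3 -m inch '{"dp":[[0,0,0.002],[0,0,0],[0,0,0]],"turn":[0,0,0]}';python3 -c "
from h import *
eye()"
```

```text
time_s: 27.02
tool_pos: [0.5051, 0.325, 0.1587]
tool_rot: [180.0, 0.0, -11.5]
force: [0.1, -0.2, -2.5]
grip_width: 0.0093
time_s: 27.4
tool_pos: [0.5053, 0.3251, 0.1561]
tool_rot: [-180.0, -0.0, -11.5]
force: [0.7, 0.6, -1.1]
grip_width: 0.0091
eye in hook mm [-0.4 -0.2 -6.9] F [ 0.7  0.6 -1.1] T [-0.1   0.12  0.01] w 0.009128313433372857
time_s: 27.78
tool_pos: [0.5056, 0.3254, 0.1557]
tool_rot: [-179.9, -0.0, -11.5]
force: [-1.5, -1.7, 5.1]
grip_width: 0.0089
eye in hook mm [-0.2  0.1 -7.3] F [-1.5 -1.7  5.1] T [-0.4   0.59 -0.  ] w 0.008906355994145455
```

Contact: Fz rises to +5 N, so the eye or the fingers now bear on the hook. I back off 1.5 mm and open only part way.

```bash
python3 -m inch '{"dp":[[0,0,-0.0015],[0,0,0]],"turn":[0,0]}'; python3 -m inch '{"dp":[[0,0,0],[0,0,0],[0,0,0]],"turn":[0,0,0]}' 0.6; python3 - <<'E'
from h import *
e=eye()
a=vision.read_camera('scene');w=vision.read_camera('wrist');cv2.imwrite('pics/k6s.png',a)
A=cv2.resize(a[110:170,310:370],(400,400),interpolation=cv2.INTER_CUBIC);B=cv2.resize(w[100:260,170:330],(400,400))
cv2.imwrite('pics/k6a.png',cv2.convertScaleAbs(np.hstack([A,B]),alpha=1.3))
E
```

```text
time_s: 28.02
tool_pos: [0.5054, 0.3253, 0.1558]
tool_rot: [-180.0, -0.0, -11.5]
force: [-0.2, 0.4, 2.9]
grip_width: 0.0093
time_s: 28.4
tool_pos: [0.5053, 0.3251, 0.1553]
tool_rot: [180.0, -0.0, -11.5]
force: [1.0, -0.5, 0.2]
grip_width: 0.0168
eye in hook mm [-0.4 -0.2 -7.7] F [ 1.  -0.5  0.2] T [-0.04  0.06  0.02] w 0.016756051461194875
```

View pics/k6a.png

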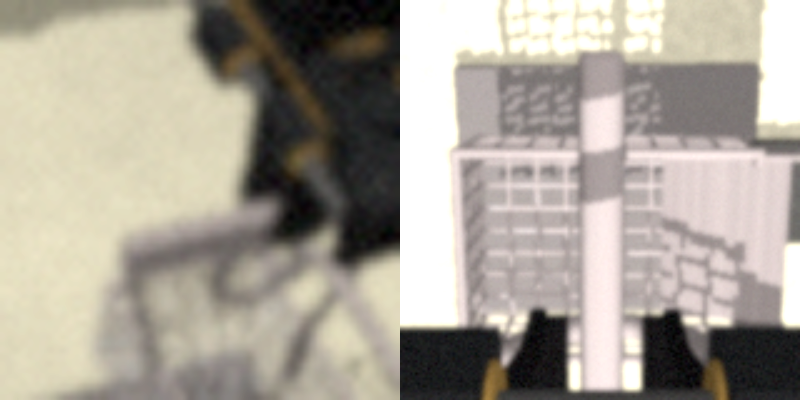

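Released: force is about 0 and the bar is free between the fingers. Lifting straight up.

```bash
python3 -m inch '{"dp":[[0,0,-0.004],[0,0,-0.006],[0,0,-0.01],[0,0,-0.015],[0,0,-0.02],[0,0,0]],"turn":[0,0,0,0,0,0]}' 0.5; python3 - <<'E'
from h import *
eye()
a=vision.read_camera('scene');w=vision.read_camera('wrist');cv2.imwrite('pics/k7s.png',a)
A=cv2.resize(a[100:180,300:380],(400,400),interpolation=cv2.INTER_CUBIC);B=cv2.resize(w[100:260,170:330],(400,400))
cv2.imwrite('pics/k7a.png',cv2.convertScaleAbs(np.hstack([A,B]),alpha=1.3))
E
```

```text
time_s: 29.25
tool_pos: [0.5066, 0.3259, 0.2132]
tool_rot: [-179.8, -0.2, -11.5]
force: [0.1, -0.2, -0.8]
grip_width: 0.0218
eye in hook mm [ 0.7  0.8 50.2] F [ 0.1 -0.2 -0.8] T [-0.1   0.07 -0.  ] w 0.021843040280354487
```

View pics/k7a.png

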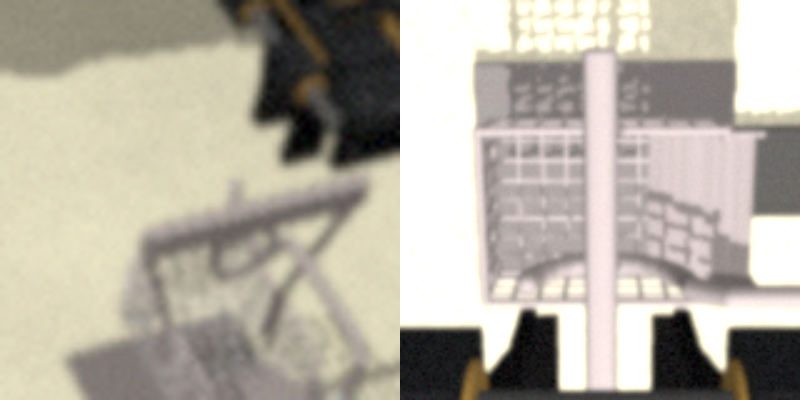

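The basket hangs on the hook: the tip peeks out above the bar and the ring encloses the wire. Moving well clear and checking everything.

```bash
python3 -m inch '{"dp":[[0,0,-0.04],[0,0,-0.05],[0,0,-0.05],[-0.02,0.03,0],[-0.02,0.05,0],[-0.02,0.05,0],[0,0,0]],"turn":[0,0,0,0,0,0,0]}'; python3 - <<'E'
from h import *
K=vision.get_calibration('wrist')
a=vision.read_camera('scene');w=vision.read_camera('wrist');t=vision.read_camera('top')
A=cv2.resize(a[100:190,300:390],(400,400),interpolation=cv2.INTER_CUBIC);B=cv2.resize(a[210:290,120:200],(400,400),interpolation=cv2.INTER_CUBIC)
cv2.imwrite('pics/z1.png',cv2.convertScaleAbs(np.hstack([A,B]),alpha=1.4))
cv2.imwrite('pics/z2.png',cv2.convertScaleAbs(w,alpha=1.3));cv2.imwrite('pics/z3.png',t)
E
```

```text
time_s: 30.22
tool_pos: [0.4196, 0.2062, 0.3509]
tool_rot: [-179.9, -0.0, -11.7]
force: [-0.6, 0.1, 0.4]
grip_width: 0.0216
```

View pics/z1.png

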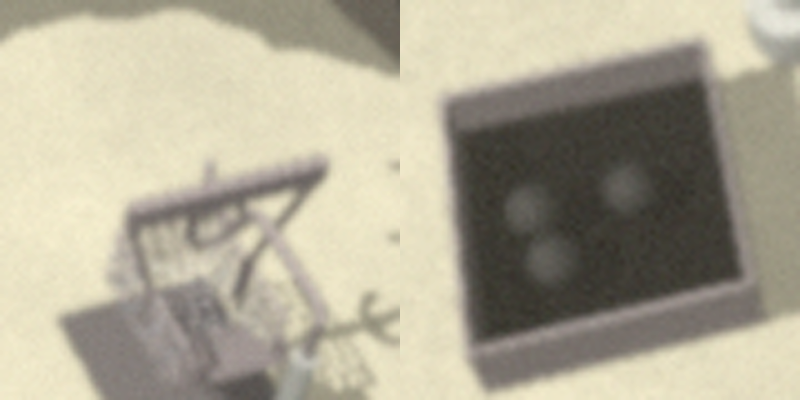

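View pics/z2.png

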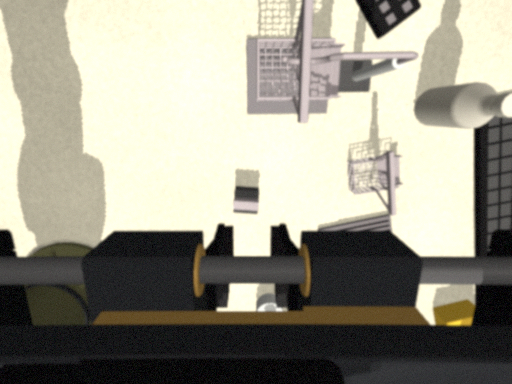

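View pics/z3.png

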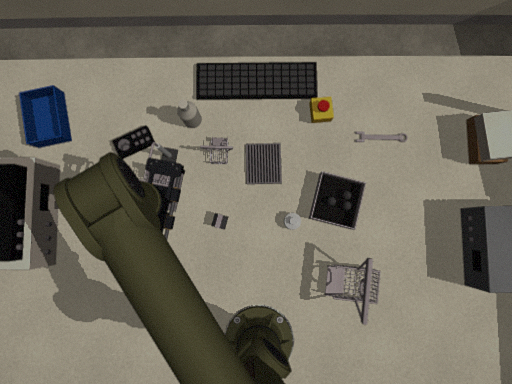

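The basket hangs near level, the balls are at rest in the tray (scene), and the bystanders match the first top view. I let it settle for a second, check that nothing swings, then hand in.

```bash
python3 -m inch '{"dp":[[0,0,0],[0,0,0],[0,0,0],[0,0,0],[0,0,0],[0,0,0],[0,0,0],[0,0,0]],"turn":[0,0,0,0,0,0,0,0]}'; python3 - <<'E'
from h import *
a=vision.read_camera('scene');cv2.imwrite('pics/z4s.png',a)
b=vision.read_camera('scene')
print(cv2.absdiff(cv2.GaussianBlur(a,(7,7),0),cv2.GaussianBlur(b,(7,7),0)).max())
cv2.imwrite('pics/z4.png',cv2.convertScaleAbs(cv2.resize(a[100:190,300:390],(600,600),interpolation=cv2.INTER_CUBIC),alpha=1.4))
print(sensors.get_obs()['force'])
E
```

```text
time_s: 31.38
tool_pos: [0.4206, 0.2096, 0.3505]
tool_rot: [-180.0, -0.0, -11.5]
force: [-0.1, -0.3, -0.4]
grip_width: 0.0218
4
[ 0.50499994 -0.2289376   0.17220002]
```

View pics/z4.png

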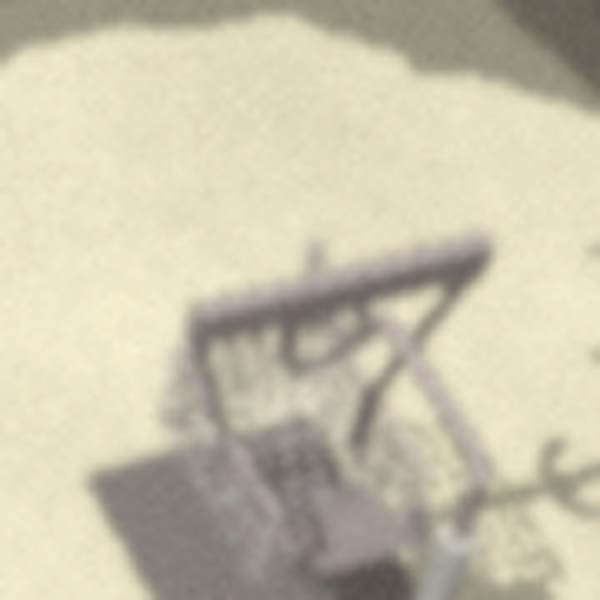

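The basket hangs still from its eye: the bar runs from (190,315) to (490,250) and the ring is around the wire at (320,335). Handing in.

```bash
python3 -c "
from cell import env
print(env.sign_off())"
```

```text
the job is handed in; nothing more can be done
None
```

The job is handed in at about 31.5 s. All three balls are in the tray and the empty basket hangs by its eye on the drip hook. No verdict was reported, so this rests on my own checks.

**What I did:** I gripped the middle-sized basket by its bar. The moves cannot tilt the tool, so I rested the front of the basket under its lip on the tray's rim. I then swung the bar forward in a light 10 N grip until the balls rolled out, and levelled the basket again. I passed the eye over the hook tip, lowered until I felt contact, opened part way and lifted off.

**Last checks:**
- **Balls:** the scene and top pictures show all three at rest in the tray.
- **Basket:** it hangs nearly level, and two successive pictures show no swing.
- **Other things on the bench:** by eye, they stand where they did in the first top picture.
- **Robot:** it is clear of everything, with about 0 N on the tool.

**What failed or disagreed:**
- **First grasp:** the fingers closed above the bar and caught nothing. They appeared to end about 25–28 mm higher than the reported tool position, so I went about 25 mm lower and the second try held.
- **Bar thickness:** one close wrist picture made the bar look about 7.5 mm thick instead of 10 mm. The gripper read 9–10 mm.
- **Contact at the hook:** it came about 5 mm earlier than I had worked out. The release was still clean.

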